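# Hang the nesting measuring cups on one hook

## Task

Hang the three steel measuring cups by the holes in their handles on the brass hook of the slanted stand, the largest first, then the medium nested in it, then the small one nested in that, so that every handle lies flat on the one before. Lower each cup fully home with the gripper before letting go of it, and leave the other things on the counter alone.

Things in the scene. Friction and masses are not known exactly. Their poses are not given: they have to be found in the camera images.
- hook: brass hook: a straight 9 mm round prong square off the stand's slanted face. Origin: on its axis, at the top of the collar (24 mm across, 27.5 mm tall off the face) on which the first handle rests; next handles lie each 6 mm farther out. z: along the prong to its tip, 40 degrees off vertical, leaning towards the robot's side; x: straight up the slant; y: level
- hook_tip (a point): the domed tip of the prong, 45 mm from the hook's origin along its axis
- stand: wooden stand fixed to the counter: slanted board 120 x 250 x 14 mm, face 40 degrees from level, low edge (12 mm up) towards the robot, top edge 173 mm up; the prong is on its centre line 205 mm up the slant. Cups hang down the slant, the first with its base on the face. Origin on the counter, 90 mm behind the low edge; x away from the low edge, z up
- cup_large: Large loose steel measuring cup, mouth up: bowl 92 mm across the rim, 86 at the base, 34 tall, wall 3, floor 5 (heavy). Flat level handle, 6 thick, top flush with the rim; neck 16 mm wide from the bowl to 91 mm from the bowl's axis, then a 28 x 28 mm end with the eye. About 140 g. Origin: centre of the bowl's underside; z up out of the mouth, x towards the handle. Smaller cups nest in its bowl.
- cup_large_eye (a point): eye of the large cup: centre of the 15 mm round hole through the handle's end, at mid thickness (31 mm above the cup's base, 105 mm from the bowl's axis); 3 mm wider than the prong all round, too narrow to pass with the cup held level
- cup_medium: Medium loose steel measuring cup, mouth up: bowl 70 mm across the rim, 64 at the base, 34 tall, wall 3, floor 5 (heavy). Flat level handle, 6 thick, top flush with the rim; neck 20 mm wide from the bowl to 91 mm from the bowl's axis, then a 28 x 28 mm end with the eye. About 100 g. Origin: centre of the bowl's underside; z up out of the mouth, x towards the handle.
- cup_medium_eye (a point): eye of the medium cup: centre of the 15 mm round hole through the handle's end, at mid thickness (31 mm above the cup's base, 105 mm from the bowl's axis); 3 mm wider than the prong all round, too narrow to pass with the cup held level
- cup_small: Small loose steel measuring cup, mouth up: bowl 52 mm across the rim, 46 at the base, 34 tall, wall 3, floor 5 (heavy). Flat level handle, 6 thick, top flush with the rim; neck 24 mm wide from the bowl to 91 mm from the bowl's axis, then a 28 x 28 mm end with the eye. About 70 g. Origin: centre of the bowl's underside; z up out of the mouth, x towards the handle.
- cup_small_eye (a point): eye of the small cup: centre of the 15 mm round hole through the handle's end, at mid thickness (31 mm above the cup's base, 105 mm from the bowl's axis); 3 mm wider than the prong all round, too narrow to pass with the cup held level
- mug: bystander: a white mug, 80 mm across and 90 mm tall, loose; not to be disturbed. Origin: centre of its underside
- mill: bystander: a turned dark wood pepper mill, 56 mm across and 165 mm tall, loose; not to be disturbed. Origin: centre of its underside
- jar: bystander: a glass jar, 76 mm across and 110 mm tall, loose; not to be disturbed. Origin: centre of its underside
- ramekin: bystander: a small white bowl, 80 mm across and 45 mm tall, loose; not to be disturbed. Origin: centre of its underside
- spoon: bystander: a wooden spoon lying flat, loose; not to be disturbed. Origin: centre of its underside
- oil: bystander: a green oil bottle, 64 mm across and 200 mm tall, loose; not to be disturbed. Origin: centre of its underside
Mind the look-alikes: they are no part of the job. Leave any blue look-alike of the cup_large alone.

How it is judged:
By the outcome, as a careful person would: the job done as asked, in the order asked, and still so for the second after the job is handed in, with the robot touching nothing.
It also fails if it takes over 70 s, if anything falls off the work surface, if the arm or the gripper's body presses on something with over 40 N, if the wrist force passes 120 N, or if a joint passes its speed limit or range.

## Robot

A 6-joint arm with a two-finger parallel gripper is mounted at the origin on the work surface. World frame = base frame: x ahead of the robot, y to its left, z up, the work surface at z = 0. Lengths are in m, angles in rad, forces in N, time in s.
With the tool pointing down it reaches from about 0.3 to 0.875 m from the base axis. Payload 6.4 kg.
Tool frame: the origin (TCP) lies on the mounting face of the last link; the fingertips stand 173 mm ahead of it and the grasp point (between the pads) lies 155 mm ahead of it (ctrl.grip_point_offset is the distance from the TCP to the grasp point, in m); z points along the fingers, y is the line along which they close (so a half turn about z gives the same grasp; the last joint's range is limited). The gripper opens to 85 mm and grips with 20 to 120 N. Pads are 22 mm wide; open, the fingers measure 114 mm over their backs; the gripper's body (76 mm by 85 mm) begins 54 mm behind the grasp point. The pads swing forward as they close: fully open they stand 13 mm farther back than shut.
Start: joints at [-1.377, 0.181, 1.607, -0, 1.354, -0.206], TCP at [0.224, -0.53, 0.405] pointing down, gripper open.
Joint ranges: [-2.99, 2.99], [-0.89, 2.07], [0.3, 2.58], [-1.14, 4.28], [0, 2.63], [-3.12, 3.12]. Speed limits (rad/s): [2.57, 2.57, 3.01, 3.14, 3.14, 3.14].

## Interface

Orientations are given as a unit quaternion [w, x, y, z].
In Python, from bench import status, imaging, ctrl, models gives the robot as it stands.
- The arm moves only by the tool send_rows, never from a script. Its argument "commands" is a list that holds one entry, the list of rows, each a list of 6 numbers: the shift along the tool's x, y, z normalised to -1 to 1, where 1 is 3 cm, then the turn, a rotation vector about the tool's x, y, z normalised to -1 to 1, where 1 is 0.1 rad. A call has 1 to 8 rows; each row shifts and turns the commanded pose from where the row before left it, along the tool's axes as they then stand; what a row does not reach is not made up. A row lasts 1/12 s, in which the tool goes at most 41.7 mm and 7.16 degrees, less where a joint would pass 70% of its speed; a pose out of reach is approached as far as the arm can. A call with a number of a shift or a turn outside -1 to 1 is refused whole. A call with a gripper value outside its range is refused whole. "jaw" is the opening, from 0 (shut) to 1 (fully open), set as the call begins (left out, the last holds). The fingers move at their own pace and stop on an object; the grip force is fixed at half the most. Time passes only in rows, so rows that do not move let the fingers close. It gives the time, the measured TCP pose, the force, the opening and the grip force at its end, in the units of the state.
- status.get_obs(): the state, without advancing time (a new reading comes with each control period).
- imaging.camera(name): name is "side" or "top" or "wrist"; returns a dict with "image" (480x640x3 uint8, blue, green, red), "depth" (480x640 float32, m along the optical axis (not along the pixel's ray), 0 where there is no reading), "mtx" (3x3 intrinsics, pixels), "k1" (the pictures are not rectified: a ray, as slopes to the right and down, at radius r is drawn at 1 + k1 r^2 times it, then the intrinsics apply), "pose" (4x4, takes a point from camera to world coordinates). Camera axes: x right, y down, z forward; pixel columns grow to the right and rows downward; lengths in m; the calibration is good to about 2 mm. A picture is of the moment at which its call begins.
- ctrl.hand_in(): hands the job in; it is judged then, once.
Trained networks look in a picture, given as the dict that the camera call returned (one of the last four; its "shot" number tells which), for a name from the list of things; names that differ only in an ending like _2 or _b are one class to them, and where a whole thing is asked for, a point or a joint stands for the part that bears it (a point fixed in the world has none). Each returns a list of dicts, best first, with "confidence" (0 to 1); they miss things now and then, are a little off and sometimes report something else, mostly with a low value. They report only what shows in the picture. A call takes as long as a camera call. They do not tell look-alikes from the thing itself.
- models.recognise(picture, name): "centre" ([column, row] in pixels, amid what is visible of it).
- models.regions_of(picture, name): "region" (480x640 bool, what is visible of it) and "centre" ([column, row] in pixels, amid what is visible of it).
The state is a dict: "time_s": time; "q": joint angles; "dq": joint speeds; "joint_efforts": joint torques, N m; "eef_pos": TCP position; "eef_rot": TCP orientation; "wrist_force": force on the tool from outside, world axes, zero at the start; "torque": the same for the moment, N m; "opening": opening from 0.0 (shut) to 1.0 (fully open); "grasp_force": force on a finger pad.
Only numpy, scipy, OpenCV 4.12 (cv2) and the standard library are available. Lean on these libraries where they do the work, as an engineer would, in place of code of your own. Each camera call takes 0.05 s, during which the arm holds its last target. There are 200 camera calls.

## Working session

There is one attempt and no reset: what is moved stays moved. The work goes in short steps, Python scripts to look and compute and a tool call to move; the robot and the scene stay as the last step left them, time stands still between calls to the robot, and variables do not carry over. Pictures are saved under pics/ and viewed, at most 10 in all, crops included, and the job is handed in when it is done.

Besides the shell and the picture viewer there is one more tool, called after ">>>" by a JSON object that holds its "fn" and its "kwargs", one argument or row to a line. send_rows: Moves the arm, as the interface text tells. Its arguments: {"type":"object","properties":{"commands":{"type":"array"},"jaw":{"type":"number"}},"required":["commands"]}

```bash
mkdir -p pics; ls; cat > h.py <<'E'
import numpy as np,cv2
from bench import status,imaging,ctrl,models
from scipy.spatial.transform import Rotation as R
def deproj(p,u,v,d):
    K=p["mtx"];x=(np.asarray(u,float)-K[0,2])/K[0,0];y=(np.asarray(v,float)-K[1,2])/K[1,1]
    k=p["k1"];xu,yu=x.copy(),y.copy()
    for _ in range(8):
        f=1+k*(xu**2+yu**2);xu,yu=x/f,y/f
    P=np.stack([xu*d,yu*d,np.ones_like(xu)*d],-1)
    return P@p["pose"][:3,:3].T+p["pose"][:3,3]
def proj(p,X):
    c=(np.asarray(X)-p["pose"][:3,3])@p["pose"][:3,:3]
    s=c[...,:2]/c[...,2:];s=s*(1+p["k1"]*(s**2).sum(-1,keepdims=True))
    return s@p["mtx"][:2,:2].T+p["mtx"][:2,2]
def cloud(p):
    v,u=np.mgrid[:480,:640];return deproj(p,u,v,p["depth"].astype(float))
E
python3 - <<'E'
from h import *
for n in ["top","side"]:
    p=imaging.camera(n);C=cloud(p);print(n,p["pose"].round(3).tolist(),p["mtx"][0,0],p["k1"])
    img=p["image"].copy()
    for o in ["hook","stand","cup_large","cup_medium","cup_small","mug","mill","jar","ramekin","spoon","oil"]:
        for r in models.regions_of(p,o):
            m=r["region"]&(p["depth"]>0)
            if not m.any(): continue
            P=C[m];print(n,o,round(r["confidence"],2),np.round(r["centre"]),m.sum(),np.percentile(P,[2,50,98],axis=0).round(3).tolist(),p["image"][m].mean(0).round())
            c=tuple(int(x) for x in r["centre"]);cv2.putText(img,o[:8],c,0,.4,(0,0,255),1)
    cv2.imwrite(f"pics/{n}0.png",img)
    np.savez(f"/tmp/{n}0.npz",**p)
E
```

```text
pics
top [[-0.026, -0.997, 0.073, 0.38], [-0.999, 0.028, 0.016, 0.087], [-0.018, -0.073, -0.997, 1.597], [0.0, 0.0, 0.0, 1.0]] 535.0551576447504 0.03679101104113058
top hook 0.49 [374. 180.] 107 [[0.579, -0.073, 0.151], [0.608, -0.061, 0.17], [0.629, -0.052, 0.201]] [ 52. 144. 172.]
top stand 0.63 [370. 196.] 3294 [[0.473, -0.119, 0.015], [0.572, -0.052, 0.101], [0.662, 0.013, 0.173]] [ 69. 138. 216.]
top cup_large 0.89 [236. 244.] 915 [[0.402, 0.294, -0.002], [0.449, 0.341, 0.008], [0.545, 0.386, 0.039]] [222. 215. 214.]
top cup_large 0.83 [222. 308.] 936 [[0.207, 0.281, -0.002], [0.253, 0.382, 0.008], [0.289, 0.426, 0.038]] [226. 101.  32.]
top cup_large 0.75 [162. 263.] 988 [[0.36, 0.455, -0.002], [0.407, 0.566, 0.008], [0.441, 0.61, 0.039]] [222.  97.  28.]
top cup_large 0.26 [283. 241.] 461 [[0.407, 0.165, -0.001], [0.449, 0.202, 0.031], [0.529, 0.239, 0.04]] [223. 217. 216.]
top cup_medium 0.8 [463. 239.] 784 [[0.4, -0.368, -0.003], [0.448, -0.326, 0.013], [0.534, -0.283, 0.04]] [205. 198. 196.]
top cup_small 0.69 [282. 243.] 462 [[0.407, 0.166, -0.001], [0.452, 0.204, 0.031], 
[... 2240 characters left out ...]
0.58 [304. 295.] 596 [[0.405, 0.165, 0.004], [0.449, 0.201, 0.032], [0.53, 0.246, 0.04]] [169. 164. 161.]
side jar 0.82 [190. 282.] 1169 [[0.647, 0.343, 0.006], [0.662, 0.381, 0.087], [0.711, 0.41, 0.115]] [124. 149. 153.]
side jar 0.64 [394. 187.] 29 [[0.524, -0.319, -0.002], [0.532, -0.285, 0.034], [0.551, -0.274, 0.04]] [159. 155. 151.]
side spoon 0.61 [253. 268.] 426 [[0.566, 0.188, 0.002], [0.615, 0.221, 0.014], [0.729, 0.242, 0.025]] [127. 166. 196.]
side oil 0.83 [317. 148.] 667 [[0.727, -0.191, 0.057], [0.747, -0.162, 0.128], [0.777, -0.143, 0.203]] [ 84. 108.  76.]
side oil 0.53 [332. 212.] 3970 [[0.473, -0.117, 0.009], [0.574, -0.041, 0.088], [0.659, 0.018, 0.172]] [ 83. 123. 173.]
```

View pics/top0.png

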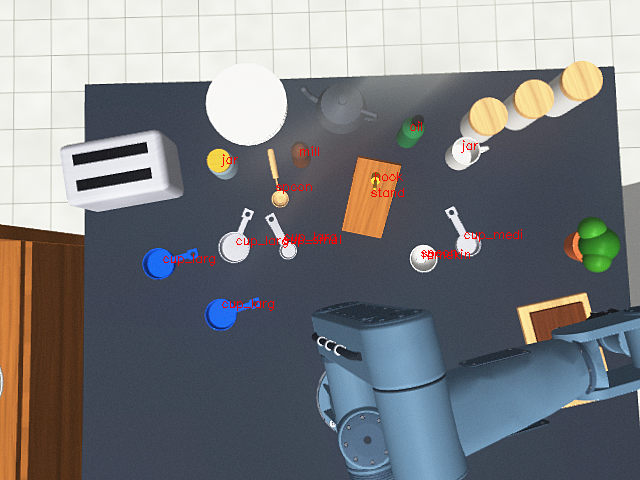

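View pics/side0.png

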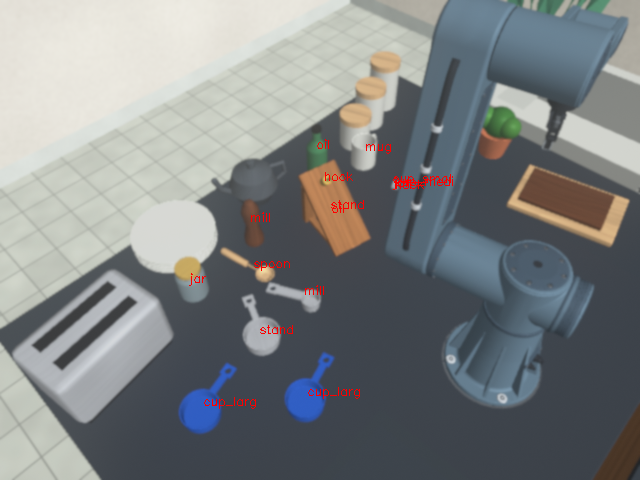

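The top view shows the steel cups at pixels (236,244) for the large, (286,243) for the small and (465,238) for the medium. The blue look-alikes are at (160,263) and (222,312), and the stand is at (370,197). Next I'll fit silhouettes to these.

```bash
cat >> h.py <<'E'
from scipy.optimize import minimize
CUPS=dict(large=(.046,.043,.008),medium=(.035,.032,.010),small=(.026,.023,.012))
t=np.linspace(0,2*np.pi,40)
def T(x,y,yaw):
    c,s=np.cos(yaw),np.sin(yaw);M=np.eye(4);M[:2,:2]=[[c,-s],[s,c]];M[:2,3]=x,y;return M
def cup_parts(n):
    ro,rb,w=CUPS[n];ring=lambda r,z:np.c_[r*np.cos(t),r*np.sin(t),0*t+z]
    box=lambda a,b,w:np.array([[x,y,z] for x in(a,b) for y in(-w,w) for z in(.028,.034)])
    return [np.r_[ring(ro,.034),ring(rb,0)],box(.02,.092,w),box(.091,.119,.014)],[ring(.0075,.034)]
def stand_parts():
    c,s=np.cos(np.radians(40)),np.sin(np.radians(40))
    f=np.array([[-.09+l*c+d*s,y,.012+l*s-d*c] for l in(0,.25) for y in(-.06,.06) for d in(0,.014)])
    return [f],[]
def render(p,parts,M,S=4):
    im=np.zeros((480*S,640*S),np.uint8)
    for i,L in enumerate(parts):
        for Q in L:
            uv=proj(p,Q@M[:3,:3].T+M[:3,3])
            if i==0: cv2.fillConvexPoly(im,cv2.convexHull(((uv+.5)*S*16).astype(np.int32)),255,shift=4)
            else: cv2.fillPoly(im,[((uv+.5)*S*16).astype(np.int32)],0,shift=4)
    return cv2.resize(im,(640,480),interpolation=cv2.INTER_AREA).astype(float)/255
def fit(p,parts,mask,x0,mk=lambda v:T(*v),sc=(.01,.01,.1)):
    mask=cv2.GaussianBlur(mask.astype(float),(0,0),.7)
    sc=np.array(sc);x0=np.array(x0,float)
    f=lambda v:np.abs(cv2.GaussianBlur(render(p,parts,mk(x0+v*sc)),(0,0),.7)-mask).sum()/mask.sum()
    S=np.r_[[np.zeros(len(sc))],np.eye(len(sc))]
    r=minimize(f,np.zeros(len(sc)),method="Nelder-Mead",options=dict(initial_simplex=S,xatol=.005,fatol=1e-4))
    S=np.r_[[r.x],r.x-np.eye(len(sc))*.4]
    r=minimize(f,r.x,method="Nelder-Mead",options=dict(initial_simplex=S,xatol=.005,fatol=1e-4))
    return x0+r.x*sc,r.fun
HK=np.array([.0493,0,.1648])
E
python3 - <<'E'
from h import *
p=dict(np.load("/tmp/top0.npz"));im=p["image"].astype(int);C=cloud(p)
bright=im.min(2)>120
for n,(u,v),x0 in [("large",(238,236),(.445,.345,-.4)),("small",(281,236),(.43,.2,.5)),("medium",(463,232),(.435,-.335,.4))]:
    lab=cv2.connectedComponents((bright).astype(np.uint8))[1]
    w=np.zeros((480,640),bool);w[v-35:v+32,u-22:u+25]=1
    L=np.bincount(lab[w&bright]).argmax();m=(lab==L)&w
    r,f=fit(p,cup_parts(n),m,x0);print(n,m.sum(),r.round(4),round(f,3))
o=(im[...,2]>im[...,0]+50)
w=np.zeros((480,640),bool);w[150:245,335:410]=1
r,f=fit(p,stand_parts(),o&w,(.56,-.06,-.2));print("stand",r.round(4),f,"hook",(T(*r)@np.r_[HK,1]).round(4))
# plane of board
m=cv2.erode((o&w).astype(np.uint8),np.ones((5,5)))>0;m[165:195,362:385]=0
P=C[m];n=np.linalg.svd(P-P.mean(0))[2][2];n*=np.sign(n[2]);print("normal",n.round(3),np.degrees(np.arccos(n[2])),"yaw",np.arctan2(-n[1],-n[0]))
print("height resid",((P-(T(*r)@np.array([-.09,0,.012,1]))[:3])@n).mean())
wr=imaging.camera("wrist");s=status.get_obs();Rt=R.from_quat(np.roll(s["eef_rot"],-1)).as_matrix()
print(s["eef_pos"],Rt.round(3).tolist());print("cam in tool",(Rt.T@wr["pose"][:3,:3]).round(3).tolist(),(Rt.T@(wr["pose"][:3,3]-s["eef_pos"])).round(4),wr["mtx"].tolist(),wr["k1"],ctrl.grip_point_offset)
E
```

```text
large 913 [ 0.442   0.3453 -0.4118] 0.117
small 508 [0.4278 0.1866 0.4652] 0.152
medium 682 [ 0.432  -0.3387  0.4419] 0.159
stand [ 0.5561 -0.0501 -0.2302] 0.027963747846898597 hook [ 0.6041 -0.0613  0.1648  1.    ]
normal [-0.361 -0.93   0.063] 86.41613017436899 yaw 1.2004135858092453
height resid -0.005937051951405072
[ 0.22383171 -0.52967517  0.40469734] [[0.921, 0.389, 0.0], [0.389, -0.921, -0.0], [0.0, 0.0, -1.0]]
cam in tool [[-0.001, -0.965, -0.263], [1.0, -0.001, 0.001], [-0.001, -0.263, 0.965]] [ 0.0672 -0.0008  0.0315] [[406.6530813758914, 0.0, 326.20587876685414], [0.0, 406.6530813758914, 241.97854525429463], [0.0, 0.0, 1.0]] 0.010825474394012904 0.1547
```

```bash
cat >> h.py <<'E'
import json
def state():
    s=status.get_obs();M=np.eye(4);M[:3,:3]=R.from_quat(np.roll(s["eef_rot"],-1)).as_matrix();M[:3,3]=s["eef_pos"];return s,M
GO=.1547
def toolpose(cup,gx,gz=.031,lift=0.):
    """cup 4x4 -> TCP pose gripping at cup (gx,0,gz), tool x=cup x, z=-cup z"""
    G=np.eye(4);G[:3,:3]=np.diag([1,-1,-1.]);G[:3,3]=[gx,0,gz+GO+lift];return cup@G
def plan(M,targets,step=.9):
    """targets: list of (4x4,[max m per row]); prints rows in calls of 8"""
    rows=[];M=M.copy()
    for tg in targets:
        X,mx=tg if isinstance(tg,tuple) else (tg,.028)
        d=np.linalg.norm(X[:3,3]-M[:3,3]);rv=R.from_matrix(M[:3,:3].T@X[:3,:3])
        n=max(1,int(np.ceil(max(d/mx,rv.magnitude()/.09))))
        p0=M[:3,3].copy();R0=M[:3,:3].copy()
        for i in range(1,n+1):
            a=i/n;a=a
            P=p0+(X[:3,3]-p0)*a;Q=R0@R.from_rotvec(rv.as_rotvec()*a).as_matrix()
            sh=np.round(M[:3,:3].T@(P-M[:3,3])/.03,2);tu=np.round(R.from_matrix(M[:3,:3].T@Q).as_rotvec()/.1,2)
            rows.append([float(x)+0. for x in np.r_[sh,tu]])
            M[:3,3]+=M[:3,:3]@(sh*.03);M[:3,:3]=M[:3,:3]@R.from_rotvec(tu*.1).as_matrix()
    for i in range(0,len(rows),8): print(json.dumps(rows[i:i+8]).replace(".0,",",").replace(".0]","]").replace(" ",""))
    print(len(rows),"rows; end",M[:3,3].round(4))
E
python3 - <<'E'
from h import *
s,M=state()
plan(M,[toolpose(T(.442,.3453,-.4118),.07,lift=.17)])
E
```

```text
[[0.61,-0.7,0.05,0,0,0.25],[0.6,-0.71,0.05,0,0,0.26],[0.58,-0.73,0.05,0,0,0.25],[0.56,-0.74,0.05,0,0,0.25],[0.54,-0.76,0.06,0,0,0.26],[0.52,-0.77,0.05,0,0,0.25],[0.5,-0.78,0.05,0,0,0.26],[0.48,-0.8,0.05,0,0,0.25]]
[[0.46,-0.81,0.05,0,0,0.25],[0.44,-0.82,0.05,0,0,0.26],[0.42,-0.83,0.05,0,0,0.25],[0.4,-0.84,0.05,0,0,0.25],[0.38,-0.85,0.05,0,0,0.26],[0.35,-0.86,0.05,0,0,0.25],[0.34,-0.86,0.06,0,0,0.25],[0.31,-0.88,0.05,0,0,0.26]]
[[0.29,-0.88,0.05,0,0,0.25],[0.26,-0.9,0.05,0,0,0.26],[0.25,-0.89,0.05,0,0,0.25],[0.22,-0.91,0.05,0,0,0.25],[0.19,-0.91,0.05,0,0,0.26],[0.18,-0.91,0.05,0,0,0.25],[0.15,-0.92,0.05,0,0,0.25],[0.13,-0.92,0.05,0,0,0.26]]
[[0.1,-0.92,0.06,0,0,0.25],[0.08,-0.93,0.05,0,0,0.25],[0.06,-0.93,0.05,0,0,0.26],[0.04,-0.93,0.05,0,0,0.25],[0.01,-0.93,0.05,0,0,0.26],[-0.02,-0.93,0.05,0,0,0.25],[-0.03,-0.92,0.05,0,0,0.25],[-0.06,-0.93,0.05,0,0,0.26]]
32 rows; end [0.5062 0.3172 0.3558]
```

>>> {"fn": "send_rows", "kwargs": {
  "commands": [
    [[0.61,-0.7,0.05,0,0,0.25],[0.6,-0.71,0.05,0,0,0.26],[0.58,-0.73,0.05,0,0,0.25],[0.56,-0.74,0.05,0,0,0.25],[0.54,-0.76,0.06,0,0,0.26],[0.52,-0.77,0.05,0,0,0.25],[0.5,-0.78,0.05,0,0,0.26],[0.48,-0.8,0.05,0,0,0.25]]
  ],
  "jaw": 0.5
}}

```text
time_s: 1.92
eef_pos: [0.2945, -0.3166, 0.3924]
eef_rot: [0.0, 0.995, 0.097, 0.0]
wrist_force: [0.2, 0.1, 0.2]
opening: 0.501
grasp_force: 0.0
```

>>> {"fn": "send_rows", "kwargs": {
  "commands": [
    [[0.46,-0.81,0.05,0,0,0.25],[0.44,-0.82,0.05,0,0,0.26],[0.42,-0.83,0.05,0,0,0.25],[0.4,-0.84,0.05,0,0,0.25],[0.38,-0.85,0.05,0,0,0.26],[0.35,-0.86,0.05,0,0,0.25],[0.34,-0.86,0.06,0,0,0.25],[0.31,-0.88,0.05,0,0,0.26]]
  ]
}}

```text
time_s: 2.58
eef_pos: [0.3652, -0.1049, 0.3803]
eef_rot: [0.0, 1.0, -0.004, 0.0]
wrist_force: [0.1, -0.7, -0.3]
opening: 0.499
grasp_force: 0.0
```

>>> {"fn": "send_rows", "kwargs": {
  "commands": [
    [[0.29,-0.88,0.05,0,0,0.25],[0.26,-0.9,0.05,0,0,0.26],[0.25,-0.89,0.05,0,0,0.25],[0.22,-0.91,0.05,0,0,0.25],[0.19,-0.91,0.05,0,0,0.26],[0.18,-0.91,0.05,0,0,0.25],[0.15,-0.92,0.05,0,0,0.25],[0.13,-0.92,0.05,0,0,0.26]]
  ]
}}

```text
time_s: 3.25
eef_pos: [0.4358, 0.1071, 0.3682]
eef_rot: [-0.0, 0.994, -0.105, 0.0]
wrist_force: [-0.3, -0.5, -0.1]
opening: 0.5
grasp_force: 0.0
```

>>> {"fn": "send_rows", "kwargs": {
  "commands": [
    [[0.1,-0.92,0.06,0,0,0.25],[0.08,-0.93,0.05,0,0,0.25],[0.06,-0.93,0.05,0,0,0.26],[0.04,-0.93,0.05,0,0,0.25],[0.01,-0.93,0.05,0,0,0.26],[-0.02,-0.93,0.05,0,0,0.25],[-0.03,-0.92,0.05,0,0,0.25],[-0.06,-0.93,0.05,0,0,0.26]]
  ]
}}

```text
time_s: 3.92
eef_pos: [0.5064, 0.3186, 0.3557]
eef_rot: [-0.0, 0.979, -0.205, 0.0]
wrist_force: [-0.4, -0.6, -0.3]
opening: 0.502
grasp_force: 0.0
```

```bash
cat >> h.py <<'E'
def wcup(n,x0,save=None,thr=110):
    p=imaging.camera("wrist");im=p["image"].astype(int)
    bright=(im.min(2)>thr)
    e=render(p,cup_parts(n),T(*x0))
    near=cv2.dilate((e>.5).astype(np.uint8),np.ones((41,41)))>0
    lab=cv2.connectedComponents((bright&near).astype(np.uint8))[1]
    L=np.bincount(lab[(e>.5)&bright]).argmax();m=lab==L
    ro=CUPS[n][0]
    r,f=fit(p,cup_parts(n),m,x0)
    if save:
        o=p["image"].copy();c=cv2.findContours((render(p,cup_parts(n),T(*r))>.5).astype(np.uint8),cv2.RETR_CCOMP,2)[0];cv2.drawContours(o,c,-1,(0,0,255),1);o[...,1][m]//=2;cv2.imwrite(save,o)
    print(n,m.sum(),r.round(4).tolist(),round(f,3));return r,p,m
E
python3 - <<'E'
from h import *
s,M=state();print(s["time_s"],M[:3,3].round(4),s["q"],s["opening"])
r,p,m=wcup("large",(.442,.3453,-.4118),"pics/w1.png")
wcup("small",(.4278,.1866,.4652))
E
```

```text
3.9167 [0.5064 0.3186 0.3557] [ 3.63463548e-01  2.78040044e-01  1.59249836e+00 -4.39360847e-05
  1.27098749e+00  2.34757367e+00] 0.5019483810580054
large 13101 [0.4438, 0.3462, -0.4112] 0.074
small 8589 [0.429, 0.1884, 0.4644] 0.101
```

View pics/w1.png

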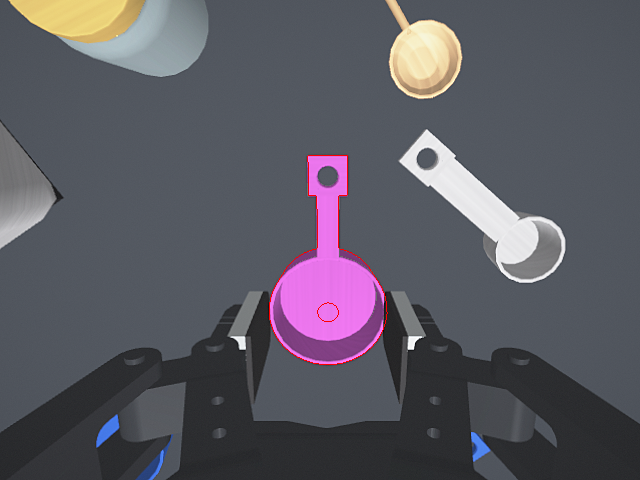

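```bash
sed -i 's/\[ring(.0075,.034)\]/[ring(.0075,.034)+[.105,0,0]]/' h.py
python3 - <<'E'
from h import *
s,M=state()
r,p,m=wcup("large",(.4438,.3462,-.4112))
X=toolpose(T(*r),.072,.035)
plan(M,[toolpose(T(*r),.072,.035,lift=.03),(X,.016)])
E
```

```text
large 13036 [0.4435, 0.3465, -0.4107] 0.04
[[0.02,0.01,0.9,0,0,0],[0.03,0.01,0.91,0,0,0],[0.02,0,0.9,-0.01,0,0],[0.03,0.01,0.91,0,0,0],[0.02,0.01,0.9,0,0,0.01],[0,0,0.5,0,0,0],[0,0,0.5,0,0,0]]
7 rows; end [0.5094 0.3177 0.1898]
```

>>> {"fn": "send_rows", "kwargs": {
  "commands": [
    [[0.02,0.01,0.9,0,0,0],[0.03,0.01,0.91,0,0,0],[0.02,0,0.9,0,0,0],[0.03,0.01,0.91,0,0,0],[0.02,0.01,0.9,0,0,0],[0,0,0.5,0,0,0],[0,0,0.5,0,0,0],[0,0,0,0,0,0]]
  ]
}}

```text
time_s: 4.73
eef_pos: [0.5074, 0.313, 0.187]
eef_rot: [0.002, 0.979, -0.205, -0.003]
wrist_force: [-1.5, 0.2, 0.5]
opening: 0.499
grasp_force: 0.0
```

>>> {"fn": "send_rows", "kwargs": {
  "commands": [
    [[0,0,0,0,0,0],[0,0,0,0,0,0],[0,0,0,0,0,0],[0,0,0,0,0,0],[0,0,0,0,0,0],[0,0,0,0,0,0]]
  ],
  "jaw": 0
}}

```text
time_s: 5.23
eef_pos: [0.5097, 0.3147, 0.1915]
eef_rot: [-0.0, 0.979, -0.205, 0.001]
wrist_force: [0.6, -2.1, 4.8]
opening: 0.168
grasp_force: 59.0
```

>>> {"fn": "send_rows", "kwargs": {
  "commands": [
    [[0,0,-0.3,0,0,0],[0,0,-0.9,0,0,0],[0,0,-0.9,0,0,0],[0,0,-0.9,0,0,0],[0,0,-0.9,0,0,0],[0,0,-0.9,0,0,0],[0,0,0,0,0,0]]
  ]
}}

```text
time_s: 5.82
eef_pos: [0.5103, 0.3156, 0.341]
eef_rot: [-0.003, 0.979, -0.204, 0.004]
wrist_force: [1.3, 0.4, -0.9]
opening: 0.168
grasp_force: 58.7
```

```bash
cat >> h.py <<'E'
def held(n,M,gx,gz=.035,save=None,thr=110,sc=(.005,.005,.05,.005)):
    """fit held cup: v=(gx,dy,yaw,gz,pitch?) relative to tool, using the handle+bowl silhouette"""
    p=imaging.camera("wrist");im=p["image"].astype(int);parts=cup_parts(n)
    mk=lambda v:M@np.linalg.inv(toolpose(np.eye(4),v[0],v[3]))@np.block([[R.from_euler("xyz",[0,v[4],v[2]]).as_matrix(),np.array([[0],[v[1]],[0]])],[np.zeros((1,3)),1]])
    x0=np.array([gx,0,0,gz,0.])
    e=render(p,parts,mk(x0));mask=(im.min(2)>thr)
    c=cv2.dilate((e>.5).astype(np.uint8),np.ones((31,31)))>0
    if save:
        o=p["image"].copy();k=cv2.findContours((e>.5).astype(np.uint8),cv2.RETR_CCOMP,2)[0];cv2.drawContours(o,k,-1,(0,0,255),1);cv2.imwrite(save,o)
    return p,mk
E
python3 - <<'E'
from h import *
s,M=state();print(s["time_s"],M[:3,3].round(4),s["opening"],s["grasp_force"],s["wrist_force"])
held("large",M,.072,save="pics/w2.png")
E
```

```text
5.8167 [0.5103 0.3156 0.341 ] 0.16803834152285582 58.6564564704895 [ 1.27674776  0.39295536 -0.94724457]
```

View pics/w2.png

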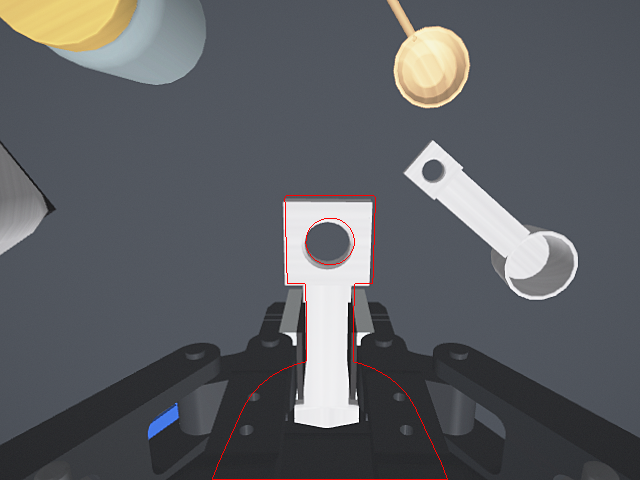

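```bash
cat >> h.py <<'E'
def heldfit(n,M,p,gx,gz,thr=120,pitch=False):
    im=p["image"].astype(int);ro,rb,w=CUPS[n]
    box=lambda a,b,w:np.array([[x,y,z] for x in(a,b) for y in(-w,w) for z in(.028,.034)])
    ring=lambda z:np.c_[.0075*np.cos(t)+.105,.0075*np.sin(t),0*t+z]
    B=np.eye(4)
    def mk(v):
        B=np.eye(4);B[:3,:3]=R.from_euler("xyz",[0,v[4] if pitch else 0,v[2]]).as_matrix();B[:3,3]=[0,v[1],v[3]]
        G=toolpose(np.eye(4),gx+v[0],gz);return M@np.linalg.inv(G)@B
    def ren(v):
        # end plate minus see-through eye (overlap of top and bottom circles)
        A=render(p,([box(.091,.119,.014)],[]),mk(v))
        a=render(p,([ring(.034)],[]),mk(v));b=render(p,([ring(.028)],[]),mk(v))
        return A-np.minimum(a,b)
    e0=render(p,([box(.095,.119,.014)],[]),mk(np.zeros(5)))>.5
    win=cv2.dilate(e0.astype(np.uint8),np.ones((15,15)))>0
    rows=np.where(e0.any(1))[0];win[rows.max()-4:]=0
    mask=np.where(win,(im.min(2)>thr),0).astype(float)
    sc=np.array([.003,.003,.03,.003,.05])
    k=5 if pitch else 4
    f=lambda x:np.abs(np.where(win,ren(np.r_[x,np.zeros(5-k)]*sc),0)-mask).sum()/mask.sum()
    r=minimize(f,np.zeros(k),method="Nelder-Mead",options=dict(initial_simplex=np.r_[[np.zeros(k)],np.eye(k)],xatol=.01,fatol=1e-4))
    v=np.r_[r.x,np.zeros(5-k)]*sc;C=mk(v);print("held: dgx,dy,yaw,dz,pitch",v.round(4).tolist(),"err",round(r.fun,3))
    return C,np.linalg.inv(M)@C
def hookM(x,y,yaw):
    c,s=np.cos(np.radians(40)),np.sin(np.radians(40));L=np.eye(4)
    L[:3,:3]=np.array([[c,0,-s],[0,1,0],[s,0,c]]);L[:3,3]=HK;return T(x,y,yaw)@L
def hang(H,k,up=0.,dx=0.):
    L=np.eye(4);L[:3,3]=[-.105+dx,0,-.028+.006*k+up];return H@L
E
python3 - <<'E'
from h import *
s,M=state()
p=imaging.camera("wrist")
C,G=heldfit("large",M,p,.072,.035)
C2,G2=heldfit("large",M,p,.072,.035,pitch=True)
C3,_=heldfit("large",M,p,.072,.035,pitch=True,thr=90)
eye=np.array([.105,0,.031,1]);print([ (np.linalg.inv(M)@c@eye).round(4) for c in (C,C2,C3)])
np.save("/tmp/G.npy",G)
H=hookM(.5561,-.0501,-.2302)
X=toolpose(hang(H,0,.07,-.05),.072,.035);print(X[:3,3])
B=M.copy();B[2,3]+=.03
plan(M,[(X,.024)])
for a in np.linspace(0,1,6):
    rv=R.from_matrix(M[:3,:3].T@X[:3,:3]).as_rotvec()
    P=np.eye(4);P[:3,:3]=M[:3,:3]@R.from_rotvec(rv*a).as_matrix();P[:3,3]=M[:3,3]*(1-a)+X[:3,3]*a
    Q=np.concatenate(cup_parts("large")[0]);W=(P@G@np.c_[Q,np.ones(len(Q))].T)[:3];print(W.min(1).round(3),W.max(1).round(3))
E
```

```text
held: dgx,dy,yaw,dz,pitch [0.002, -0.0006, 0.0137, -0.0012, 0.0] err 0.06
held: dgx,dy,yaw,dz,pitch [0.0025, -0.0004, 0.0116, -0.0004, 0.014] err 0.057
held: dgx,dy,yaw,dz,pitch [0.0014, 0.0008, 0.0008, -0.0011, 0.0027] err 0.041
[array([ 3.100e-02, -8.000e-04,  1.599e-01,  1.000e+00]), array([ 3.090e-02, -8.000e-04,  1.606e-01,  1.000e+00]), array([ 3.170e-02, -8.000e-04,  1.601e-01,  1.000e+00])]
[ 0.39718992 -0.01285873  0.28894113]
[[0.06,0.77,0.11,0.04,0.46,-0.12],[0.05,0.77,0.1,0.04,0.46,-0.11],[0.04,0.77,0.11,0.04,0.46,-0.12],[0.02,0.77,0.1,0.04,0.46,-0.12],[0,0.77,0.1,0.04,0.46,-0.12],[0,0.78,0.1,0.04,0.46,-0.11],[-0.02,0.77,0.09,0.04,0.46,-0.12],[-0.04,0.77,0.09,0.03,0.47,-0.12]]
[[-0.04,0.77,0.08,0.04,0.46,-0.12],[-0.06,0.78,0.08,0.04,0.46,-0.11],[-0.08,0.77,0.07,0.04,0.46,-0.12],[-0.08,0.77,0.07,0.04,0.46,-0.12],[-0.1,0.77,0.06,0.04,0.46,-0.11],[-0.1,0.77,0.05,0.04,0.46,-0.12],[-0.12,0.77,0.04,0.04,0.46,-0.12]]
15 rows; end [ 0.3971 -0.0129  0.2891]
[0.397 0.286 0.147] [0.558 0.391 0.182]
[0.395 0.215 0.123] [0.556 0.316 0.18 ]
[0.395 0.145 0.103] [0.554 0.241 0.181]
[0.397 0.075 0.087] [0.55  0.167 0.184]
[0.401 0.002 0.075] [0.544 0.094 0.19 ]
[ 0.404 -0.071  0.068] [0.536 0.022 0.198]
```

>>> {"fn": "send_rows", "kwargs": {
  "commands": [
    [[0.06,0.77,0.11,0.04,0.46,-0.12],[0.05,0.77,0.1,0.04,0.46,-0.11],[0.04,0.77,0.11,0.04,0.46,-0.12],[0.02,0.77,0.1,0.04,0.46,-0.12],[0,0.77,0.1,0.04,0.46,-0.12],[0,0.78,0.1,0.04,0.46,-0.11],[-0.02,0.77,0.09,0.04,0.46,-0.12],[-0.04,0.77,0.09,0.03,0.47,-0.12]]
  ]
}}

```text
time_s: 6.58
eef_pos: [0.4471, 0.1388, 0.3066]
eef_rot: [0.023, 0.971, -0.155, 0.182]
wrist_force: [0.1, 0.3, -0.7]
opening: 0.167
grasp_force: 58.7
```

>>> {"fn": "send_rows", "kwargs": {
  "commands": [
    [[-0.04,0.77,0.08,0.04,0.46,-0.12],[-0.06,0.78,0.08,0.04,0.46,-0.11],[-0.08,0.77,0.07,0.04,0.46,-0.12],[-0.08,0.77,0.07,0.04,0.46,-0.12],[-0.1,0.77,0.06,0.04,0.46,-0.11],[-0.1,0.77,0.05,0.04,0.46,-0.12],[-0.12,0.77,0.04,0.04,0.46,-0.12],[0,0,0,0,0,0]]
  ]
}}

```text
time_s: 7.25
eef_pos: [0.3959, -0.0091, 0.2849]
eef_rot: [0.04, 0.937, -0.109, 0.329]
wrist_force: [-0.9, 0.1, -1.7]
opening: 0.164
grasp_force: 58.8
```

```bash
python3 - <<'E'
from h import *
s,M=state();print(s["time_s"],M[:3,3].round(4),M[:3,:3].round(3).tolist(),s["q"].round(3) if hasattr(s["q"],"round") else s["q"],s["opening"])
p=imaging.camera("wrist");np.savez("/tmp/wh.npz",M=M,**p)
H=hookM(.5561,-.0501,-.2302)
C=cloud(p);L=(C-H[:3,3])@H[:3,:3]
ok=p["depth"]>0
reg=ok&(abs(L[...,0])<.06)&(abs(L[...,1])<.05)
face=ok&(abs(L[...,2]+.0275)<.012)&(L[...,0]>-.1)&(L[...,0]<.04)&(abs(L[...,1])<.05)
F=L[face];print("face",face.sum(),F[:,2].mean()+.0275);A=np.c_[F[:,:2],np.ones(len(F))];print(np.linalg.lstsq(A,F[:,2],rcond=None)[0])
for z0,z1 in [(-.004,.004),(.005,.015),(.015,.025),(.025,.035),(.035,.048)]:
    q=L[reg&(L[...,2]>z0)&(L[...,2]<z1)];print(z0,len(q),np.percentile(q,[2,50,98],axis=0).round(4).tolist() if len(q) else "")
o=p["image"].copy()
def draw(Q): 
    for u,v in proj(p,Q@H[:3,:3].T+H[:3,3]): cv2.circle(o,(int(round(u)),int(round(v))),1,(255,0,255),-1)
for r,z in [(.012,0),(.012,-.0275),(.0045,0),(.0045,.042)]: draw(np.c_[r*np.cos(t),r*np.sin(t),0*t+z])
cv2.imwrite("pics/w3.png",o)
E
```

```text
7.25 [ 0.3959 -0.0091  0.2849] [[0.759, -0.231, 0.609], [-0.179, -0.973, -0.146], [0.626, 0.002, -0.78]] [-0.353 -0.26   2.372  0.208  0.364  1.281] 0.16375815367536664
face 42156 -0.0013983219319556664
[ 0.00184792 -0.00112552 -0.02885696]
-0.004 1641 [[-0.01, -0.0096, -0.0029], [-0.0015, 0.0021, -0.0014], [0.0117, 0.0124, 0.0003]]
0.005 46 [[-0.0035, -0.0021, 0.0054], [-0.0031, 0.0021, 0.0104], [-0.0009, 0.0055, 0.0148]]
0.015 52 [[-0.0036, -0.0021, 0.0154], [-0.0031, 0.0021, 0.0206], [-0.0009, 0.0055, 0.0248]]
0.025 64 [[-0.0037, -0.0022, 0.0254], [-0.0031, 0.0017, 0.0305], [-0.0005, 0.0058, 0.0345]]
0.035 569 [[-0.0035, -0.0024, 0.0366], [0.0003, 0.0015, 0.0422], [0.0046, 0.0054, 0.0445]]
```

View pics/w3.png

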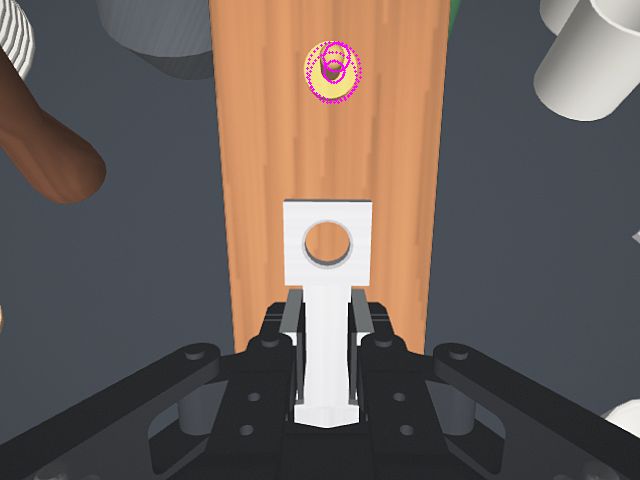

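```bash
cat >> h.py <<'E'
H0=hookM(.5561,-.0501,-.2302)
Hc=H0.copy();Hc[:3,3]+=H0[:3,:3]@[.0005,.0016,-.0014]
def hangtool(e,k,up=0.,off=(0,0),H=None):
    H=Hc if H is None else H;X=np.eye(4);X[:3,:3]=H[:3,:3]@np.diag([1,-1,-1.])
    X[:3,3]=H[:3,3]+H[:3,:3]@[off[0],off[1],.003+.006*k+up]-X[:3,:3]@np.array(e);return X
def eyefit(n,M,p,gx=.072,gz=.035):
    es=[]
    for th in (90,110,130):
        C,G=heldfit(n,M,p,gx,gz,thr=th);es.append((G@[.105,0,.031,1])[:3])
    e=np.mean(es,0);print("eye in tool",e.round(4));return e
E
python3 - <<'E'
from h import *
d=dict(np.load("/tmp/wh.npz"));e=eyefit("large",d["M"],d)
s,M=state();print(M[:3,3].round(4))
plan(M,[hangtool(e,0,.058)])
E
```

```text
held: dgx,dy,yaw,dz,pitch [-0.0045, 0.0001, 0.0008, 0.0176, 0.0] err 0.249
held: dgx,dy,yaw,dz,pitch [0.0024, 0.0007, 0.0006, -0.0005, 0.0] err 0.07
held: dgx,dy,yaw,dz,pitch [0.0028, 0.0011, -0.0032, -0.0011, 0.0] err 0.052
eye in tool [ 0.0328 -0.0006  0.1534]
[ 0.3965 -0.0085  0.2854]
[[0.61,0.03,0.18,0.01,0.08,-0.01],[0.6,0.03,0.18,0.01,0.07,-0.02],[0.61,0.03,0.18,0.02,0.08,-0.01]]
3 rows; end [ 0.447  -0.0233  0.3073]
```

```bash
sed -i 's/(90,110,130)/(120,135,150)/' h.py
python3 - <<'E'
from h import *
d=dict(np.load("/tmp/wh.npz"));e=eyefit("large",d["M"],d)
s,M=state();np.save("/tmp/e.npy",e)
plan(M,[hangtool(e,0,.058)])
E
```

```text
held: dgx,dy,yaw,dz,pitch [0.0026, 0.001, -0.0017, -0.0008, 0.0] err 0.051
held: dgx,dy,yaw,dz,pitch [0.0028, 0.0012, -0.0044, -0.001, 0.0] err 0.054
held: dgx,dy,yaw,dz,pitch [0.0028, 0.0007, 0.0001, -0.0011, 0.0] err 0.055
eye in tool [ 0.0303 -0.0008  0.1597]
[[0.63,0.03,0.11,0.01,0.08,-0.01],[0.64,0.04,0.11,0.01,0.07,-0.02],[0.63,0.03,0.11,0.02,0.08,-0.01]]
3 rows; end [ 0.4448 -0.0231  0.3137]
```

>>> {"fn": "send_rows", "kwargs": {
  "commands": [
    [[0.63,0.03,0.11,0.01,0.08,-0.01],[0.64,0.04,0.11,0.01,0.07,-0.02],[0.63,0.03,0.11,0.02,0.08,-0.01],[0,0,0,0,0,0],[0,0,0,0,0,0]]
  ]
}}

```text
time_s: 7.72
eef_pos: [0.4466, -0.0215, 0.3154]
eef_rot: [0.039, 0.933, -0.106, 0.341]
wrist_force: [0.3, -0.7, -1.6]
opening: 0.163
grasp_force: 58.8
```

```bash
cat > chk.py <<'E'
import sys
from h import *
k=int(sys.argv[1]);up=float(sys.argv[2])
e=np.load("/tmp/e.npy");s,M=state();X=hangtool(e,k,up)
L=np.linalg.inv(Hc)@M;print("t",s["time_s"],"open",round(s["opening"],3),"F",np.round(s["wrist_force"],1),"grip",round(s["grasp_force"],1))
print("eye in hook",((L@np.r_[e,1])[:3]*1000).round(1),"want z",(.003+.006*k+up)*1000,"rot err",R.from_matrix(M[:3,:3].T@X[:3,:3]).as_rotvec().round(4))
p=imaging.camera("wrist")
if len(sys.argv)>3: cv2.imwrite(sys.argv[3],p["image"])
C=cloud(p);Q=(C-Hc[:3,3])@Hc[:3,:3];im=p["image"].astype(int)
# prong seen through/above: brass-ish pts near axis
m=(p["depth"]>0)&(np.hypot(Q[...,0],Q[...,1])<.012)&(Q[...,2]>.008)&(im[...,2]-im[...,0]>40)
q=Q[m];print("brass",len(q),(np.percentile(q,[2,50,98],axis=0)*1000).round(1).tolist() if len(q) else "")
E
python3 chk.py 0 .058 pics/w4.png; python3 -c "
import cv2;i=cv2.imread('pics/w4.png')[130:330,200:460];cv2.imwrite('pics/w4c.png',cv2.resize(i,None,fx=2.5,fy=2.5))"
```

```text
t 7.7167 open 0.163 F [ 0.3 -0.7 -1.6] grip 58.8
eye in hook [ 2.5  2.6 61.6] want z 61.00000000000001 rot err [-0.0027 -0.0022  0.0033]
brass 521 [[-3.6, -4.2, 34.0], [1.4, 0.6, 43.5], [4.8, 8.6, 58.1]]
```

View pics/w4c.png

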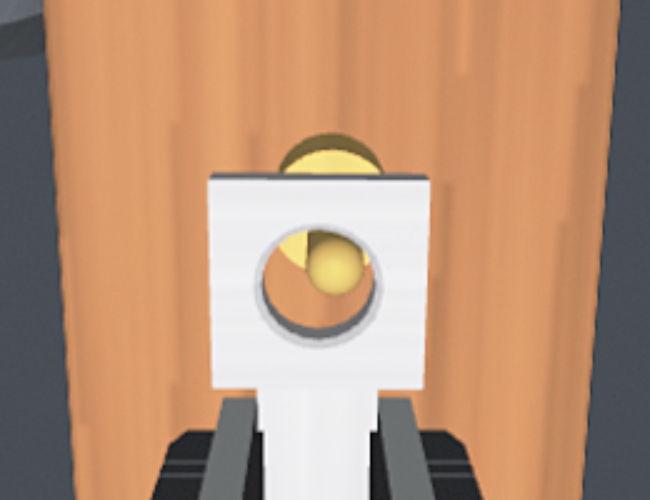

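```bash
python3 - <<'E'
from h import *
e=np.load("/tmp/e.npy");s,M=state();print(M[:3,3].round(4))
plan(M,[(hangtool(e,0,.050),.01)])
E
```

```text
[ 0.4458 -0.0212  0.3146]
[[-0.03,0.07,0.28,-0.03,0,0.04]]
1 rows; end [ 0.4499 -0.0243  0.3075]
```

>>> {"fn": "send_rows", "kwargs": {
  "commands": [
    [[-0.03,0.07,0.28,-0.03,0,0.04],[0,0,0,0,0,0],[0,0,0,0,0,0]]
  ]
}}

```text
time_s: 8.02
eef_pos: [0.4495, -0.0245, 0.3074]
eef_rot: [0.039, 0.933, -0.108, 0.34]
wrist_force: [0.1, -0.1, -1.9]
opening: 0.166
grasp_force: 58.8
```

```bash
python3 chk.py 0 .05; python3 chk.py 0 .05
```

```text
t 8.0167 open 0.166 F [ 0.1 -0.1 -1.9] grip 58.8
eye in hook [-0.2 -0.3 53.2] want z 53.00000000000001 rot err [ 0.0003 -0.0005 -0.0006]
brass 552 [[-6.4, -4.3, 38.6], [1.1, -0.1, 43.7], [4.7, 5.7, 49.6]]
t 8.0667 open 0.162 F [-0.8 -0.4 -0.7] grip 58.8
eye in hook [ 0.5 -0.4 53.4] want z 53.00000000000001 rot err [ 0.0005 -0.0017 -0.0005]
brass 583 [[-5.6, -4.4, 36.2], [1.4, -0.2, 43.5], [4.8, 5.6, 49.9]]
```

>>> {"fn": "send_rows", "kwargs": {
  "commands": [
    [[0,0,0.3,0,0,0],[0,0,0.3,0,0,0],[0,0,0.3,0,0,0],[0,0,0.3,0,0,0],[0,0,0,0,0,0]]
  ]
}}

```text
time_s: 8.53
eef_pos: [0.4731, -0.0305, 0.2804]
eef_rot: [0.04, 0.933, -0.108, 0.341]
wrist_force: [-0.1, -0.5, -1.7]
opening: 0.165
grasp_force: 58.8
```

```bash
python3 chk.py 0 .014
```

```text
t 8.5333 open 0.165 F [-0.1 -0.5 -1.7] grip 58.8
eye in hook [ 1.4 -0.9 16.9] want z 17.0 rot err [ 0.0009 -0.0024 -0.0008]
brass 1592 [[-2.5, -4.1, 10.3], [3.3, -0.0, 40.9], [5.0, 4.2, 45.3]]
```

>>> {"fn": "send_rows", "kwargs": {
  "commands": [
    [[-0.03,-0.02,0.2,0,0,0],[0,0,0.15,0,0,0],[0,0,0.05,0,0,0],[0,0,0,0,0,0],[0,0,0,0,0,0]]
  ]
}}

```text
time_s: 9.0
eef_pos: [0.4801, -0.0316, 0.2716]
eef_rot: [0.04, 0.933, -0.108, 0.342]
wrist_force: [-0.5, 0.6, -0.8]
opening: 0.163
grasp_force: 58.9
```

```bash
python3 chk.py 0 .002
```

```text
t 9.0 open 0.163 F [-0.5  0.6 -0.8] grip 58.9
eye in hook [ 1.4 -0.3  5.7] want z 5.0 rot err [ 0.0009 -0.0041 -0.0005]
brass 1975 [[-2.3, -3.9, 10.1], [3.4, 0.0, 40.8], [5.1, 4.1, 45.4]]
```

>>> {"fn": "send_rows", "kwargs": {
  "commands": [
    [[-0.03,0,0.04,0,0,0],[0,0,0.03,0,0,0],[0,0,0,0,0,0]]
  ]
}}

```text
time_s: 9.3
eef_pos: [0.4805, -0.0316, 0.2709]
eef_rot: [0.04, 0.932, -0.108, 0.343]
wrist_force: [-25.9, 2.0, 25.1]
opening: 0.167
grasp_force: 62.7
```

>>> {"fn": "send_rows", "kwargs": {
  "commands": [
    [[0,0,0.03,0,0,0],[0,0,0,0,0,0]]
  ]
}}

```text
time_s: 9.47
eef_pos: [0.4806, -0.0316, 0.2708]
eef_rot: [0.04, 0.932, -0.108, 0.343]
wrist_force: [-43.0, 3.8, 39.3]
opening: 0.165
grasp_force: 65.2
```

>>> {"fn": "send_rows", "kwargs": {
  "commands": [
    [[0,0,0.03,0,0,0],[0,0,0,0,0,0]]
  ]
}}

```text
time_s: 9.63
eef_pos: [0.4807, -0.0316, 0.2706]
eef_rot: [0.04, 0.932, -0.107, 0.343]
wrist_force: [-61.3, 4.4, 54.2]
opening: 0.164
grasp_force: 67.7
```

```bash
python3 chk.py 0 0
```

```text
t 9.6333 open 0.164 F [-61.3   4.4  54.2] grip 67.7
eye in hook [ 1.7 -0.2  4.6] want z 3.0 rot err [ 0.0009 -0.007   0.0012]
brass 2014 [[-2.4, -3.9, 10.0], [3.4, 0.1, 40.7], [5.1, 4.0, 45.2]]
```

>>> {"fn": "send_rows", "kwargs": {
  "commands": [
    [[0,0,-0.08,0,0,0],[0,0,0,0,0,0],[0,0,0,0,0,0]]
  ]
}}

```text
time_s: 9.93
eef_pos: [0.4805, -0.0317, 0.271]
eef_rot: [0.04, 0.932, -0.108, 0.343]
wrist_force: [-17.0, 2.8, 17.5]
opening: 0.165
grasp_force: 61.6
```

```bash
python3 chk.py 0 0 pics/w5.png; python3 - <<'E'
from h import *
s,M=state();p=imaging.camera("wrist");C=cloud(p);Q=(C-Hc[:3,3])@Hc[:3,:3]
m=(p["depth"]>0)&(p["image"].min(2)>140)&(abs(Q[...,1])<.013)&(abs(Q[...,0])<.014)&(Q[...,2]<.02)
q=Q[m];A=np.c_[q[:,:2],np.ones(len(q))];print("handle top plane",np.linalg.lstsq(A,q[:,2],rcond=None)[0].round(4),len(q))
eyefit("large",M,p)
E
```

```text
t 9.9333 open 0.165 F [-17.    2.8  17.5] grip 61.6
eye in hook [ 1.7 -0.3  5. ] want z 3.0 rot err [ 0.0011 -0.0066 -0.0002]
brass 2009 [[-2.3, -3.9, 9.8], [3.4, -0.0, 40.8], [5.1, 4.1, 45.4]]
handle top plane [-0.0226  0.0084  0.0052] 4394
held: dgx,dy,yaw,dz,pitch [0.0024, 0.0008, -0.0004, -0.0004, 0.0] err 0.15
held: dgx,dy,yaw,dz,pitch [0.0022, 0.0008, -0.0003, 0.0008, 0.0] err 0.159
held: dgx,dy,yaw,dz,pitch [0.0025, 0.0007, 0.0006, -0.0012, 0.0] err 0.069
eye in tool [ 0.0306 -0.0007  0.1589]
```

View pics/w5.png

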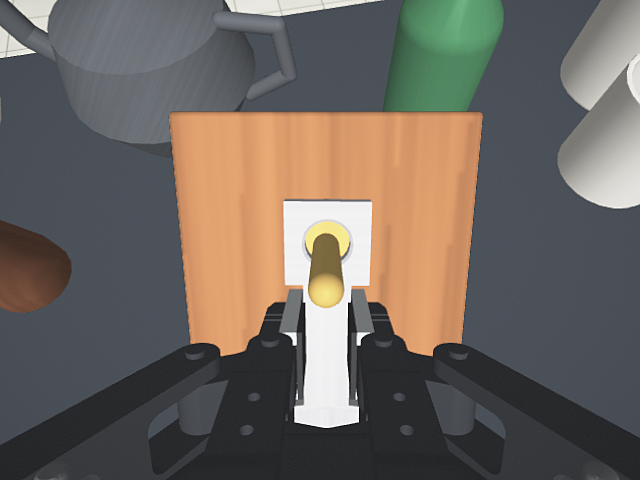

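>>> {"fn": "send_rows", "kwargs": {
  "commands": [
    [[0,0,-0.03,0,0,0],[0,0,0,0,0,0]]
  ]
}}

```text
time_s: 10.2
eef_pos: [0.4801, -0.0316, 0.2711]
eef_rot: [0.04, 0.932, -0.108, 0.342]
wrist_force: [-0.9, 1.3, 3.5]
opening: 0.164
grasp_force: 59.3
```

>>> {"fn": "send_rows", "kwargs": {
  "commands": [
    [[0,0,0,0,0,0],[0,0,0,0,0,0],[0,0,0,0,0,0],[0,0,-0.15,0,0,0],[0,0,-0.3,0,0,0],[0,0,-0.6,0,0,0],[0,0,-0.7,0,0,0],[0,0,-0.8,0,0,0]]
  ],
  "jaw": 0.45
}}

```text
time_s: 10.87
eef_pos: [0.431, -0.0201, 0.3288]
eef_rot: [0.04, 0.933, -0.108, 0.341]
wrist_force: [0.8, -0.2, -0.5]
opening: 0.448
grasp_force: 0.0
```

```bash
python3 - <<'E'
from h import *
s,M=state();print(s["time_s"],M[:3,3].round(4))
p=imaging.camera("wrist");cv2.imwrite("pics/w6.png",p["image"]);C=cloud(p);Q=(C-Hc[:3,3])@Hc[:3,:3]
m=(p["depth"]>0)&(p["image"].min(2)>140)&(abs(Q[...,1])<.015)&(abs(Q[...,0])<.02)&(Q[...,2]<.02)
q=Q[m];A=np.c_[q[:,:2],np.ones(len(q))];print("handle top plane",np.linalg.lstsq(A,q[:,2],rcond=None)[0].round(4),len(q),np.percentile(q,[1,99],axis=0).round(4).tolist())
X=toolpose(T(.432,-.3387,.4419),.07,lift=.17)
plan(M,[X])
E
```

```text
10.8667 [ 0.431  -0.0201  0.3288]
handle top plane [-0.0051  0.0024  0.0063] 2510 [[-0.0196, -0.0143, 0.0005], [0.0114, 0.0133, 0.0078]]
[[0.35,0.81,0.19,0.21,-0.61,-0.59],[0.31,0.83,0.15,0.22,-0.61,-0.58],[0.28,0.85,0.12,0.21,-0.62,-0.59],[0.22,0.86,0.08,0.22,-0.61,-0.59],[0.18,0.88,0.05,0.21,-0.61,-0.58],[0.13,0.89,0.02,0.22,-0.61,-0.59],[0.08,0.9,0,0.21,-0.61,-0.59],[0.03,0.9,-0.03,0.22,-0.61,-0.58]]
[[-0.03,0.9,-0.04,0.21,-0.62,-0.59],[-0.09,0.89,-0.06,0.22,-0.61,-0.59],[-0.14,0.89,-0.08,0.21,-0.61,-0.58]]
11 rows; end [ 0.4953 -0.3088  0.3558]
```

View pics/w6.png

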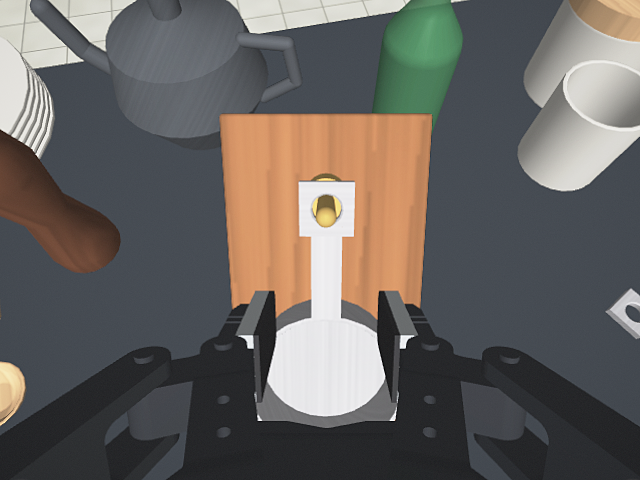

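>>> {"fn": "send_rows", "kwargs": {
  "commands": [
    [[0.35,0.81,0,0.21,-0.61,-0.59],[0.31,0.83,0.05,0.22,-0.61,-0.58],[0.28,0.85,0.12,0.21,-0.62,-0.59],[0.22,0.86,0.12,0.22,-0.61,-0.59],[0.18,0.88,0.1,0.21,-0.61,-0.58],[0.13,0.89,0.08,0.22,-0.61,-0.59],[0.08,0.9,0.05,0.21,-0.61,-0.59],[0.03,0.9,0,0.22,-0.61,-0.58]]
  ]
}}

```text
time_s: 11.58
eef_pos: [0.4756, -0.2303, 0.3489]
eef_rot: [0.011, 0.986, 0.132, 0.096]
wrist_force: [0.2, -0.2, 0.0]
opening: 0.449
grasp_force: 0.0
```

>>> {"fn": "send_rows", "kwargs": {
  "commands": [
    [[-0.03,0.9,-0.04,0.21,-0.62,-0.59],[-0.09,0.89,-0.06,0.22,-0.61,-0.59],[-0.14,0.89,-0.08,0.21,-0.61,-0.58],[0,0,0,0,0,0]]
  ]
}}

```text
time_s: 11.92
eef_pos: [0.4937, -0.3119, 0.3568]
eef_rot: [0.002, 0.976, 0.219, 0.0]
wrist_force: [-0.3, 0.6, -0.4]
opening: 0.45
grasp_force: 0.0
```

```bash
python3 - <<'E'
from h import *
s,M=state();print(s["time_s"],M[:3,3].round(4),s["q"])
r,p,m=wcup("medium",(.432,-.3387,.4419),"pics/w7.png")
X=toolpose(T(*r),.072,.035)
plan(M,[toolpose(T(*r),.072,.035,lift=.03),(X,.016)])
E
```

```text
11.9167 [ 0.4937 -0.3119  0.3568] [-0.7660603   0.2455064   1.63043992 -0.0021994   1.26212961  0.364586  ]
medium 9696 [0.4331, -0.3362, 0.4436] 0.029
[[0.05,-0.03,0.91,0.01,0,-0.01],[0.04,-0.03,0.92,0.01,0,0],[0.05,-0.03,0.91,0,0,-0.01],[0.04,-0.03,0.92,0.01,0.01,0],[0.05,-0.03,0.91,0.01,0,-0.01],[0,0,0.5,0,0,0],[0,0,0.5,0,0,0]]
7 rows; end [ 0.4981 -0.3052  0.1897]
```

>>> {"fn": "send_rows", "kwargs": {
  "commands": [
    [[0.05,-0.03,0.91,0.01,0,-0.01],[0.04,-0.03,0.92,0.01,0,0],[0.05,-0.03,0.91,0,0,-0.01],[0.04,-0.03,0.92,0.01,0.01,0],[0.05,-0.03,0.91,0.01,0,-0.01],[0,0,0.5,0,0,0],[0,0,0.5,0,0,0],[0,0,0,0,0,0]]
  ]
}}

```text
time_s: 12.63
eef_pos: [0.4962, -0.2981, 0.186]
eef_rot: [-0.004, 0.976, 0.22, 0.0]
wrist_force: [-1.0, 0.5, 0.3]
opening: 0.448
grasp_force: 0.0
```

>>> {"fn": "send_rows", "kwargs": {
  "commands": [
    [[0,0,0,0,0,0],[0,0,0,0,0,0],[0,0,0,0,0,0],[0,0,0,0,0,0],[0,0,0,0,0,0],[0,0,0,0,0,0]]
  ],
  "jaw": 0
}}

```text
time_s: 13.13
eef_pos: [0.498, -0.3005, 0.1902]
eef_rot: [-0.001, 0.975, 0.22, 0.002]
wrist_force: [0.1, 0.1, -0.5]
opening: 0.217
grasp_force: 57.5
```

>>> {"fn": "send_rows", "kwargs": {
  "commands": [
    [[0,0,-0.3,0,0,0],[0,0,-0.9,0,0,0],[0,0,-0.9,0,0,0],[0,0,-0.9,0,0,0],[0,0,-0.9,0,0,0],[0,0,-0.9,0,0,0],[0,0,0,0,0,0]]
  ]
}}

```text
time_s: 13.72
eef_pos: [0.4988, -0.302, 0.3407]
eef_rot: [0.003, 0.975, 0.22, 0.005]
wrist_force: [1.1, -1.2, -0.1]
opening: 0.216
grasp_force: 57.9
```

```bash
python3 - <<'E'
from h import *
s,M=state();print(s["time_s"],M[:3,3].round(4),s["opening"],s["grasp_force"])
p=imaging.camera("wrist");cv2.imwrite("pics/w8.png",p["image"])
e=eyefit("medium",M,p);np.save("/tmp/e.npy",e)
plan(M,[(hangtool(e,1,.07,(-.04,0)),.022)])
E
```

```text
13.7167 [ 0.4988 -0.302   0.3407] 0.21590847855628503 57.88951058057137
held: dgx,dy,yaw,dz,pitch [0.0027, -0.0025, 0.0425, -0.0004, 0.0] err 0.057
held: dgx,dy,yaw,dz,pitch [0.0034, -0.0026, 0.0433, 0.0, 0.0] err 0.054
held: dgx,dy,yaw,dz,pitch [0.0035, -0.0026, 0.0429, -0.0004, 0.0] err 0.065
eye in tool [ 0.0297 -0.0019  0.159 ]
[[0.09,-0.71,0.09,-0.16,0.47,0.46],[0.05,-0.72,0.08,-0.17,0.47,0.46],[0.02,-0.73,0.07,-0.16,0.48,0.47],[-0.02,-0.72,0.06,-0.17,0.47,0.46],[-0.06,-0.72,0.04,-0.16,0.47,0.46],[-0.09,-0.72,0.03,-0.17,0.47,0.46],[-0.12,-0.71,0.01,-0.16,0.48,0.47],[-0.16,-0.71,-0.01,-0.17,0.47,0.46]]
[[-0.19,-0.7,-0.03,-0.16,0.47,0.46],[-0.22,-0.69,-0.04,-0.16,0.47,0.46],[-0.25,-0.68,-0.07,-0.17,0.47,0.47],[-0.28,-0.66,-0.1,-0.16,0.48,0.46],[-0.3,-0.65,-0.12,-0.17,0.47,0.46],[-0.33,-0.63,-0.14,-0.16,0.47,0.46]]
14 rows; end [ 0.4043 -0.015   0.3016]
```

>>> {"fn": "send_rows", "kwargs": {
  "commands": [
    [[0.09,-0.71,0.09,-0.16,0.47,0.46],[0.05,-0.72,0.08,-0.17,0.47,0.46],[0.02,-0.73,0.07,-0.16,0.48,0.47],[-0.02,-0.72,0.06,-0.17,0.47,0.46],[-0.06,-0.72,0.04,-0.16,0.47,0.46],[-0.09,-0.72,0.03,-0.17,0.47,0.46],[-0.12,-0.71,0.01,-0.16,0.48,0.47],[-0.16,-0.71,-0.01,-0.17,0.47,0.46]]
  ]
}}

```text
time_s: 14.43
eef_pos: [0.4423, -0.1354, 0.3117]
eef_rot: [0.02, 0.98, 0.032, 0.198]
wrist_force: [-0.0, 0.5, -0.2]
opening: 0.213
grasp_force: 58.0
```

>>> {"fn": "send_rows", "kwargs": {
  "commands": [
    [[-0.19,-0.7,-0.03,-0.16,0.47,0.46],[-0.22,-0.69,-0.04,-0.16,0.47,0.46],[-0.25,-0.68,-0.07,-0.17,0.47,0.47],[-0.28,-0.66,-0.1,-0.16,0.48,0.46],[-0.3,-0.65,-0.12,-0.17,0.47,0.46],[-0.33,-0.63,-0.14,-0.16,0.47,0.46],[0,0,0,0,0,0],[0,0,0,0,0,0]]
  ]
}}

```text
time_s: 15.1
eef_pos: [0.4016, -0.0123, 0.296]
eef_rot: [0.036, 0.936, -0.107, 0.334]
wrist_force: [-0.3, -0.5, -0.4]
opening: 0.213
grasp_force: 58.5
```

```bash
python3 - <<'E'
from h import *
s,M=state();print(s["time_s"],M[:3,3].round(4),s["opening"],s["grasp_force"])
p=imaging.camera("wrist");cv2.imwrite("pics/w9.png",p["image"])
e=eyefit("medium",M,p)
C=cloud(p);L=(C-Hc[:3,3])@Hc[:3,:3]
for z0,z1 in [(.01,.03),(.035,.048)]:
    q=L[(p["depth"]>0)&(np.hypot(L[...,0],L[...,1])<.012)&(L[...,2]>z0)&(L[...,2]<z1)];print(z0,len(q),np.percentile(q,[2,50,98],axis=0).round(4).tolist() if len(q) else "")
L=np.linalg.inv(Hc)@M;print("eye in hook",((L@np.r_[e,1])[:3]*1000).round(1))
# neck edges direction in image: fit cloud of handle in tool frame
B=(C-M[:3,3])@M[:3,:3];m=(p["depth"]>0)&(p["image"].min(2)>140)&(abs(B[...,2]-.157)<.012)&(abs(B[...,1])<.02)&(B[...,0]<.05)&(B[...,0]>-.02)
q=B[m]
for x0 in np.arange(.004,.046,.004):
    k=q[abs(q[:,0]-x0)<.002]; print(round(x0,3),len(k),np.percentile(k[:,1],[1,99]).round(4) if len(k) else "",end="; ")
A=np.c_[q[:,:2],np.ones(len(q))];print("\nplane",np.linalg.lstsq(A,q[:,2],rcond=None)[0].round(4))
E
python3 -c "
import cv2,numpy as np;a=cv2.imread('pics/w8.png');b=cv2.imread('pics/w9.png');f=lambda i:cv2.resize(i[150:440,220:440],None,fx=1.8,fy=1.8);cv2.imwrite('pics/w89.png',np.hstack([f(a),f(b)]))"
```

```text
15.1 [ 0.4016 -0.0123  0.296 ] 0.21290333169350192 58.54092967871111
held: dgx,dy,yaw,dz,pitch [0.004, -0.0031, 0.0508, 0.0025, 0.0] err 0.364
held: dgx,dy,yaw,dz,pitch [0.0039, -0.0031, 0.0511, 0.0028, 0.0] err 0.364
held: dgx,dy,yaw,dz,pitch [0.0043, -0.003, 0.0491, 0.0014, 0.0] err 0.365
eye in tool [ 0.0288 -0.0022  0.1564]
0.01 22 [[-0.004, -0.0031, 0.0118], [-0.0037, 0.0, 0.0217], [-0.0024, 0.0033, 0.0273]]
0.035 476 [[-0.0038, -0.004, 0.0394], [0.0002, -0.0002, 0.0436], [0.0043, 0.0039, 0.0457]]
eye in hook [-49.    3.1  79.1]
0.004 595 [-0.01    0.0081]; 0.008 602 [-0.01   0.008]; 0.012 705 [-0.0144  0.0146]; 0.016 849 [-0.0152  0.0118]; 0.02 1008 [-0.0154  0.012 ]; 0.024 706 [-0.0156  0.012 ]; 0.028 528 [-0.0159  0.0119]; 0.032 549 [-0.0161  0.0118]; 0.036 823 [-0.0162  0.0113]; 0.04 1105 [-0.0163  0.0111]; 0.044 431 [-0.016   0.0112]; 
plane [ 0.0017 -0.0013  0.1567]
```

View pics/w89.png

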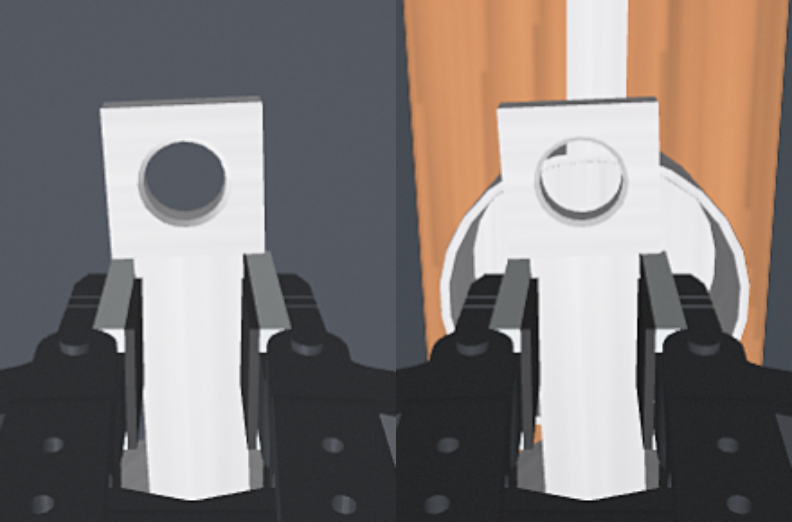

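```bash
cat >> h.py <<'E'
_ht=hangtool
def hangtool(e,k,up=0.,off=(0,0),psi=0.):
    X=_ht(e,k,up,off);eye=X[:3,:3]@np.array(e)+X[:3,3]
    X[:3,:3]=X[:3,:3]@R.from_rotvec([0,0,psi]).as_matrix();X[:3,3]=eye-X[:3,:3]@np.array(e);return X
E
sed -i 's/X=hangtool(e,k,up)/X=hangtool(e,k,up,psi=float(np.load("\/tmp\/psi.npy")))/' chk.py
python3 - <<'E'
from h import *
e=np.array([.0297,-.0020,.159]);np.save("/tmp/e.npy",e);np.save("/tmp/psi.npy",.037)
s,M=state()
plan(M,[hangtool(e,1,.06,(0,0),.037)])
E
```

```text
[[0.75,0,0.12,-0.02,0.06,0.18],[0.75,-0.01,0.13,-0.03,0.05,0.18]]
2 rows; end [ 0.4408 -0.0223  0.3196]
```

>>> {"fn": "send_rows", "kwargs": {
  "commands": [
    [[0.5,0,0.08,-0.02,0.06,0.18],[0.5,0,0.08,-0.03,0.05,0.18],[0.5,0,0.08,0,0,0],[0,0,0,0,0,0],[0,0,0,0,0,0]]
  ]
}}

```text
time_s: 15.57
eef_pos: [0.4411, -0.0244, 0.3207]
eef_rot: [0.033, 0.931, -0.126, 0.341]
wrist_force: [0.0, 0.0, -0.4]
opening: 0.214
grasp_force: 58.6
```

```bash
python3 chk.py 1 .06; python3 - <<'E'
from h import *
e=np.load("/tmp/e.npy");s,M=state()
plan(M,[(hangtool(e,1,.05,(0,0),.037),.02)])
E
```

```text
t 15.5667 open 0.214 F [ 0.   0.  -0.4] grip 58.6
eye in hook [ 1.6 -2.3 69.3] want z 69.0 rot err [ 0.0017 -0.0012 -0.0022]
brass 236 [[-3.3, -4.2, 41.7], [-0.3, -0.3, 44.1], [2.2, 4.5, 66.2]]
[[-0.01,-0.06,0.34,0.01,0.01,-0.02]]
1 rows; end [ 0.4469 -0.0237  0.3119]
```

>>> {"fn": "send_rows", "kwargs": {
  "commands": [
    [[-0.03,-0.07,0.33,0.01,0,-0.02],[0,0,0,0,0,0],[0,0,0,0,0,0]]
  ]
}}

```text
time_s: 15.87
eef_pos: [0.4458, -0.0225, 0.3112]
eef_rot: [0.033, 0.932, -0.125, 0.34]
wrist_force: [-1.0, 0.3, -1.1]
opening: 0.212
grasp_force: 58.6
```

```bash
python3 chk.py 1 .05; python3 chk.py 1 .05
```

```text
t 15.8667 open 0.212 F [-1.   0.3 -1.1] grip 58.6
eye in hook [-1.8  1.  59.2] want z 59.00000000000001 rot err [-0.0002  0.0017 -0.0002]
brass 249 [[-6.6, -3.3, 9.5], [-0.7, 0.4, 43.9], [5.1, 7.9, 56.3]]
t 15.9167 open 0.212 F [ 0.3 -0.8 -1.7] grip 58.6
eye in hook [-1.2  1.  59.5] want z 59.00000000000001 rot err [-0.0002  0.0007 -0.0001]
brass 252 [[-6.1, -3.3, 9.0], [-0.6, 0.4, 44.0], [5.1, 7.9, 56.8]]
```

>>> {"fn": "send_rows", "kwargs": {
  "commands": [
    [[0.02,0.03,0.1,0,0,0],[0,0,0.3,0,0,0],[0,0,0.3,0,0,0],[0,0,0.3,0,0,0],[0,0,0.2,0,0,0],[0,0,0,0,0,0],[0,0,0,0,0,0]]
  ]
}}

```text
time_s: 16.55
eef_pos: [0.4693, -0.0289, 0.2849]
eef_rot: [0.033, 0.931, -0.125, 0.341]
wrist_force: [0.5, -0.8, -0.9]
opening: 0.216
grasp_force: 58.6
```

```bash
python3 chk.py 1 .014
```

```text
t 16.55 open 0.216 F [ 0.5 -0.8 -0.9] grip 58.6
eye in hook [ 0.4  0.1 23.5] want z 23.0 rot err [-0.0002 -0.0005 -0.0001]
brass 1319 [[-2.8, -4.1, 15.8], [3.1, -0.1, 41.8], [5.0, 4.0, 45.4]]
```

>>> {"fn": "send_rows", "kwargs": {
  "commands": [
    [[-0.02,0,0.15,0,0,0],[0,0,0.15,0,0,0],[0,0,0,0,0,0],[0,0,0,0,0,0]]
  ]
}}

```text
time_s: 16.93
eef_pos: [0.4746, -0.0301, 0.2777]
eef_rot: [0.033, 0.931, -0.125, 0.341]
wrist_force: [-0.3, 0.6, -0.8]
opening: 0.217
grasp_force: 58.6
```

>>> {"fn": "send_rows", "kwargs": {
  "commands": [
    [[0,0,0.04,0,0,0],[0,0,0,0,0,0],[0,0,0,0,0,0]]
  ]
}}

```text
time_s: 17.18
eef_pos: [0.4754, -0.0303, 0.277]
eef_rot: [0.033, 0.931, -0.125, 0.341]
wrist_force: [0.2, 0.5, -0.1]
opening: 0.214
grasp_force: 58.6
```

```bash
python3 chk.py 1 .002
```

```text
t 17.1833 open 0.214 F [ 0.2  0.5 -0.1] grip 58.6
eye in hook [ 0.2  0.2 13.5] want z 11.000000000000002 rot err [-0.0001 -0.0015 -0.    ]
brass 1709 [[-2.5, -4.1, 9.9], [3.3, -0.2, 40.9], [5.1, 4.0, 45.4]]
```

>>> {"fn": "send_rows", "kwargs": {
  "commands": [
    [[0,0,0.04,0,0,0],[0,0,0,0,0,0]]
  ]
}}

```text
time_s: 17.4
eef_pos: [0.4762, -0.0305, 0.276]
eef_rot: [0.033, 0.931, -0.125, 0.341]
wrist_force: [-0.4, -0.3, -1.2]
opening: 0.218
grasp_force: 58.6
```

>>> {"fn": "send_rows", "kwargs": {
  "commands": [
    [[0,0,0.03,0,0,0],[0,0,0,0,0,0]]
  ]
}}

```text
time_s: 17.57
eef_pos: [0.4767, -0.0306, 0.2753]
eef_rot: [0.033, 0.931, -0.125, 0.341]
wrist_force: [-0.3, 0.1, -1.5]
opening: 0.215
grasp_force: 58.6
```

```bash
python3 chk.py 1 .002
```

```text
t 17.5667 open 0.215 F [-0.3  0.1 -1.5] grip 58.6
eye in hook [ 0.2  0.1 11.3] want z 11.000000000000002 rot err [-0.0001 -0.0014 -0.0001]
brass 1790 [[-2.4, -4.1, 9.6], [3.3, -0.2, 40.9], [5.1, 4.0, 45.3]]
```

>>> {"fn": "send_rows", "kwargs": {
  "commands": [
    [[0,0,0.02,0,0,0],[0,0,0,0,0,0]]
  ]
}}

```text
time_s: 17.78
eef_pos: [0.4771, -0.0307, 0.2749]
eef_rot: [0.033, 0.931, -0.125, 0.341]
wrist_force: [0.5, -0.7, -0.7]
opening: 0.213
grasp_force: 58.6
```

>>> {"fn": "send_rows", "kwargs": {
  "commands": [
    [[0,0,0.02,0,0,0],[0,0,0,0,0,0]]
  ]
}}

```text
time_s: 17.95
eef_pos: [0.4775, -0.0308, 0.2745]
eef_rot: [0.033, 0.931, -0.125, 0.341]
wrist_force: [-1.7, 0.5, 0.3]
opening: 0.214
grasp_force: 58.8
```

```bash
cat > plane.py <<'E'
from h import *
s,M=state();p=imaging.camera("wrist");C=cloud(p);Q=(C-Hc[:3,3])@Hc[:3,:3]
m=(p["depth"]>0)&(p["image"].min(2)>140)&(abs(Q[...,1])<.016)&(abs(Q[...,0])<.02)&(Q[...,2]<.03)&(np.hypot(Q[...,0],Q[...,1])>.006)
q=Q[m];q=q[q[:,2]>np.median(q[:,2])-.002];A=np.c_[q[:,:2],np.ones(len(q))];print("handle top plane",np.linalg.lstsq(A,q[:,2],rcond=None)[0].round(4),len(q),np.percentile(q,[1,99],axis=0).round(4).tolist())
E
python3 chk.py 1 0; python3 plane.py
```

```text
t 17.95 open 0.214 F [-1.7  0.5  0.3] grip 58.8
eye in hook [ 0.3  0.2 10.2] want z 9.000000000000002 rot err [-0.0001 -0.0016  0.    ]
brass 1819 [[-2.3, -4.1, 9.9], [3.4, -0.1, 40.9], [5.1, 4.0, 45.4]]
handle top plane [-0.0034 -0.0031  0.0123] 5820 [[-0.0196, -0.0134, 0.0109], [0.0137, 0.0141, 0.0137]]
```

>>> {"fn": "send_rows", "kwargs": {
  "commands": [
    [[0,0,0.02,0,0,0],[0,0,0,0,0,0]]
  ]
}}

```text
time_s: 18.22
eef_pos: [0.4778, -0.0308, 0.2743]
eef_rot: [0.033, 0.931, -0.125, 0.341]
wrist_force: [-8.7, 0.8, 7.0]
opening: 0.211
grasp_force: 59.8
```

>>> {"fn": "send_rows", "kwargs": {
  "commands": [
    [[0,0,0,0,0,0],[0,0,0,0,0,0],[0,0,0,0,0,0]]
  ],
  "jaw": 0.45
}}

```text
time_s: 18.47
eef_pos: [0.478, -0.0309, 0.2741]
eef_rot: [0.033, 0.931, -0.125, 0.341]
wrist_force: [0.5, 0.2, -0.3]
opening: 0.453
grasp_force: 0.0
```

>>> {"fn": "send_rows", "kwargs": {
  "commands": [
    [[0,0,0,0,0,0],[0,0,-0.15,0,0,0],[0,0,-0.3,0,0,0],[0,0,-0.6,0,0,0],[0,0,-0.7,0,0,0],[0,0,-0.8,0,0,0]]
  ]
}}

```text
time_s: 18.97
eef_pos: [0.4291, -0.0195, 0.3325]
eef_rot: [0.033, 0.931, -0.125, 0.34]
wrist_force: [-0.7, -0.1, 0.1]
opening: 0.45
grasp_force: 0.0
```

```bash
python3 plane.py; python3 - <<'E'
from h import *
s,M=state();print(s["time_s"],M[:3,3])
B=hangtool(np.load("/tmp/e.npy"),1,.11,(-.03,.05))
plan(M,[(toolpose(T(.429,.1884,.4644),.07,lift=.17),.022)])
E
```

```text
handle top plane [ 0.0173 -0.0005  0.0137] 2606 [[-0.0197, -0.0137, 0.0121], [0.0113, 0.0138, 0.0152]]
19.0167 [ 0.42843863 -0.01891656  0.33610315]
[[0.03,-0.69,-0.03,0.19,-0.57,-0.58],[0.06,-0.68,-0.02,0.2,-0.56,-0.59],[0.1,-0.68,-0.01,0.19,-0.57,-0.58],[0.14,-0.67,0,0.19,-0.57,-0.58],[0.19,-0.67,0,0.2,-0.56,-0.59],[0.22,-0.65,0,0.19,-0.57,-0.58],[0.25,-0.64,0,0.19,-0.57,-0.58],[0.3,-0.62,0,0.2,-0.56,-0.59]]
[[0.33,-0.6,-0.01,0.19,-0.57,-0.58],[0.36,-0.59,-0.01,0.19,-0.57,-0.58],[0.4,-0.56,-0.03,0.2,-0.56,-0.59],[0.42,-0.54,-0.04,0.19,-0.57,-0.58]]
12 rows; end [0.4916 0.2197 0.3556]
```

```bash
python3 plane.py; python3 plane.py; python3 - <<'E'
from h import *
s,M=state();print(s["time_s"],M[:3,3].round(4))
p=imaging.camera("wrist");cv2.imwrite("pics/w10.png",p["image"]);C=cloud(p);Q=(C-Hc[:3,3])@Hc[:3,:3]
ok=(p["depth"]>0)
f=ok&(abs(Q[...,0])<.03)&(abs(abs(Q[...,1])-.035)<.012)&(abs(Q[...,2]+.0275)<.01);q=Q[f];A=np.c_[q[:,:2],np.ones(len(q))]
print("face",np.linalg.lstsq(A,q[:,2],rcond=None)[0].round(4),len(q))
m=ok&(p["image"].min(2)>140)&(abs(Q[...,1])<.008)&(Q[...,0]>-.06)&(Q[...,0]<-.02)&(Q[...,2]>.005)
q=Q[m]
for x in np.arange(-.06,.014,.006):
    k=Q[ok&(p["image"].min(2)>140)&(abs(Q[...,1])<.012)&(abs(Q[...,0]-x)<.003)&(Q[...,2]<.03)&(Q[...,2]>0)];print(round(x,3),len(k),np.percentile(k[:,2],[10,50,90]).round(4) if len(k) else "")
E
```

```text
handle top plane [0.0191 0.0028 0.0137] 2494 [[-0.0196, -0.0138, 0.0121], [0.0113, 0.0137, 0.0152]]
handle top plane [0.0171 0.0016 0.0137] 2500 [[-0.0196, -0.0138, 0.0121], [0.0113, 0.0137, 0.0151]]
19.1167 [ 0.4298 -0.0196  0.3343]
face [ 0.0005 -0.0006 -0.0276] 7902
-0.06 367 [0.0121 0.0128 0.0136]
-0.054 390 [0.012  0.0128 0.0137]
-0.048 375 [0.0121 0.0129 0.0137]
-0.042 403 [0.0123 0.0131 0.0138]
-0.036 404 [0.0123 0.013  0.0139]
-0.03 412 [0.0124 0.0131 0.014 ]
-0.024 422 [0.0124 0.0133 0.0141]
-0.018 445 [0.0127 0.0134 0.0143]
-0.012 505 [0.0127 0.0135 0.0143]
-0.006 283 [0.0123 0.0135 0.0143]
-0.0 265 [0.0124 0.0136 0.0146]
0.006 514 [0.013  0.0138 0.0147]
0.012 257 [0.013  0.0138 0.0147]
```

>>> {"fn": "send_rows", "kwargs": {
  "commands": [
    [[0.03,-0.69,-0.1,0.19,-0.57,-0.58],[0.06,-0.68,-0.1,0.2,-0.56,-0.59],[0.1,-0.68,-0.05,0.19,-0.57,-0.58],[0.14,-0.67,0,0.19,-0.57,-0.58],[0.19,-0.67,0.05,0.2,-0.56,-0.59],[0.22,-0.65,0.05,0.19,-0.57,-0.58],[0.25,-0.64,0.05,0.19,-0.57,-0.58],[0.3,-0.62,0.05,0.2,-0.56,-0.59]]
  ]
}}

```text
time_s: 19.83
eef_pos: [0.4715, 0.1411, 0.3431]
eef_rot: [0.01, 0.987, 0.115, 0.115]
wrist_force: [-0.2, -1.0, 0.2]
opening: 0.446
grasp_force: 0.0
```

>>> {"fn": "send_rows", "kwargs": {
  "commands": [
    [[0.33,-0.6,0,0.19,-0.57,-0.58],[0.36,-0.59,0,0.19,-0.57,-0.58],[0.4,-0.56,0,0.2,-0.56,-0.59],[0.42,-0.54,0,0.19,-0.57,-0.58],[0,0,0,0,0,0],[0,0,0,0,0,0]]
  ]
}}

```text
time_s: 20.33
eef_pos: [0.4928, 0.2202, 0.3464]
eef_rot: [-0.001, 0.973, 0.23, -0.003]
wrist_force: [-0.6, -0.4, -0.0]
opening: 0.447
grasp_force: 0.0
```

```bash
python3 - <<'E'
from h import *
s,M=state();print(s["time_s"],M[:3,3].round(4),s["q"])
r,p,m=wcup("small",(.429,.1884,.4644),"pics/w11.png")
np.save("/tmp/small.npy",r)
plan(M,[(toolpose(T(*r),.072,.035,lift=.03),.025)])
E
```

```text
20.3333 [0.4928 0.2202 0.3464] [0.19976725 0.16459724 1.74960963 0.00177245 1.23271161 1.30533591]
small 8171 [0.429, 0.1887, 0.4636] 0.041
[[0.01,0,0.7,-0.01,0.01,0],[0.01,0,0.71,0,0.01,0],[0,0,0.7,-0.01,0,0.01],[0.01,0,0.71,0,0.01,0],[0,0,0.7,-0.01,0.01,0],[0.01,0,0.7,0,0.01,0]]
6 rows; end [0.4935 0.2208 0.2198]
```

>>> {"fn": "send_rows", "kwargs": {
  "commands": [
    [[0.01,0,0.7,0,0.01,0],[0.01,0,0.71,0,0.01,0],[0,0,0.7,0,0,0],[0.01,0,0.71,0,0.01,0],[0,0,0.7,0,0.01,0],[0.01,0,0.7,0,0.01,0],[0,0,0,0,0,0],[0,0,0,0,0,0]]
  ]
}}

```text
time_s: 21.05
eef_pos: [0.4925, 0.2194, 0.2208]
eef_rot: [-0.001, 0.973, 0.229, -0.001]
wrist_force: [0.2, 0.4, 0.1]
opening: 0.447
grasp_force: 0.0
```

```bash
python3 - <<'E'
from h import *
s,M=state();r=np.load("/tmp/small.npy")
plan(M,[(toolpose(T(*r),.072,.035),.011)])
E
```

```text
[[0.02,-0.01,0.35,-0.01,0,0],[0.01,-0.01,0.34,-0.01,0,-0.01],[0.02,-0.01,0.35,-0.01,0,0]]
3 rows; end [0.4934 0.2209 0.1896]
```

>>> {"fn": "send_rows", "kwargs": {
  "commands": [
    [[0.02,-0.01,0.35,-0.01,0,0],[0.01,-0.01,0.34,-0.01,0,0],[0.02,-0.01,0.35,-0.01,0,0],[0,0,0,0,0,0],[0,0,0,0,0,0],[0,0,0,0,0,0]]
  ]
}}

```text
time_s: 21.55
eef_pos: [0.4943, 0.222, 0.1908]
eef_rot: [-0.0, 0.973, 0.23, 0.001]
wrist_force: [-0.5, 0.3, 0.6]
opening: 0.455
grasp_force: 0.0
```

>>> {"fn": "send_rows", "kwargs": {
  "commands": [
    [[0,0,0,0,0,0],[0,0,0,0,0,0],[0,0,0,0,0,0],[0,0,0,0,0,0],[0,0,0,0,0,0],[0,0,0,0,0,0]]
  ],
  "jaw": 0
}}

```text
time_s: 22.05
eef_pos: [0.4946, 0.222, 0.1911]
eef_rot: [-0.0, 0.973, 0.23, 0.002]
wrist_force: [2.0, 1.1, 2.3]
opening: 0.257
grasp_force: 58.7
```

>>> {"fn": "send_rows", "kwargs": {
  "commands": [
    [[0,0,-0.3,0,0,0],[0,0,-0.9,0,0,0],[0,0,-0.9,0,0,0],[0,0,-0.9,0,0,0],[0,0,-0.9,0,0,0],[0,0,-0.9,0,0,0],[0,0,0,0,0,0],[0,0,0,0,0,0]]
  ]
}}

```text
time_s: 22.72
eef_pos: [0.4942, 0.2219, 0.3368]
eef_rot: [0.0, 0.973, 0.23, 0.003]
wrist_force: [0.1, -0.2, -1.5]
opening: 0.26
grasp_force: 58.9
```

```bash
python3 - <<'E'
from h import *
s,M=state();print(s["time_s"],M[:3,3].round(4),s["opening"],s["grasp_force"])
p=imaging.camera("wrist");cv2.imwrite("pics/w12.png",p["image"])
e=eyefit("small",M,p);np.save("/tmp/e.npy",e)
C=cloud(p);B=(C-M[:3,3])@M[:3,:3];m=(p["depth"]>0)&(p["image"].min(2)>120)&(abs(B[...,2]-.157)<.012)&(abs(B[...,1])<.02)
q=B[m]
for x0 in np.arange(.016,.046,.004):
    k=q[abs(q[:,0]-x0)<.002]; print(round(x0,3),len(k),np.percentile(k[:,1],[1,99]).round(4) if len(k) else "",end="; ")
print()
plan(M,[(hangtool(e,2,.07,(-.04,0)),.018)])
E
```

```text
22.7167 [0.4942 0.2219 0.3368] 0.25991432587186336 58.896024227142334
held: dgx,dy,yaw,dz,pitch [0.0024, -0.0001, 0.0099, -0.0019, 0.0] err 0.053
held: dgx,dy,yaw,dz,pitch [0.0031, 0.0009, 0.0006, -0.0012, 0.0] err 0.059
held: dgx,dy,yaw,dz,pitch [0.0029, 0.0012, -0.0015, 0.0002, 0.0] err 0.086
eye in tool [ 0.0302 -0.001   0.1597]
0.016 835 [-0.0139  0.0122]; 0.02 958 [-0.0143  0.0132]; 0.024 950 [-0.0144  0.013 ]; 0.028 551 [-0.0147  0.013 ]; 0.032 504 [-0.0145  0.013 ]; 0.036 662 [-0.0147  0.0131]; 0.04 1057 [-0.0146  0.0129]; 0.044 866 [-0.0146  0.0127]; 
[[-0.42,0.37,0.07,-0.16,0.44,0.44],[-0.41,0.39,0.05,-0.16,0.44,0.45],[-0.39,0.41,0.04,-0.16,0.45,0.44],[-0.37,0.42,0.03,-0.17,0.44,0.44],[-0.36,0.44,0.03,-0.16,0.44,0.45],[-0.34,0.46,0.01,-0.16,0.44,0.44],[-0.32,0.47,0.01,-0.16,0.44,0.44],[-0.29,0.48,0,-0.16,0.45,0.44]]
[[-0.28,0.49,0,-0.17,0.44,0.45],[-0.25,0.51,-0.01,-0.16,0.44,0.44],[-0.23,0.52,-0.01,-0.16,0.44,0.44],[-0.21,0.52,-0.01,-0.16,0.44,0.45],[-0.18,0.54,-0.01,-0.16,0.45,0.44],[-0.16,0.54,0,-0.16,0.44,0.44],[-0.13,0.55,-0.01,-0.17,0.44,0.45]]
15 rows; end [ 0.4    -0.0128  0.3063]
```

>>> {"fn": "send_rows", "kwargs": {
  "commands": [
    [[-0.42,0.37,0.07,-0.16,0.44,0.44],[-0.41,0.39,0.05,-0.16,0.44,0.45],[-0.39,0.41,0.04,-0.16,0.45,0.44],[-0.37,0.42,0.03,-0.17,0.44,0.44],[-0.36,0.44,0.03,-0.16,0.44,0.45],[-0.34,0.46,0.01,-0.16,0.44,0.44],[-0.32,0.47,0.01,-0.16,0.44,0.44],[-0.29,0.48,0,-0.16,0.45,0.44]]
  ]
}}

```text
time_s: 23.43
eef_pos: [0.4422, 0.0958, 0.3167]
eef_rot: [0.022, 0.981, 0.051, 0.185]
wrist_force: [0.1, -0.0, 0.2]
opening: 0.257
grasp_force: 58.9
```

>>> {"fn": "send_rows", "kwargs": {
  "commands": [
    [[-0.28,0.49,0,-0.17,0.44,0.45],[-0.25,0.51,-0.01,-0.16,0.44,0.44],[-0.23,0.52,-0.01,-0.16,0.44,0.44],[-0.21,0.52,-0.01,-0.16,0.44,0.45],[-0.18,0.54,-0.01,-0.16,0.45,0.44],[-0.16,0.54,0,-0.16,0.44,0.44],[-0.13,0.55,-0.01,-0.17,0.44,0.45],[0,0,0,0,0,0]]
  ]
}}

```text
time_s: 24.1
eef_pos: [0.3975, -0.0139, 0.3022]
eef_rot: [0.04, 0.934, -0.11, 0.337]
wrist_force: [-0.1, 0.8, -0.6]
opening: 0.261
grasp_force: 59.0
```

```bash
python3 - <<'E'
from h import *
np.save("/tmp/psi.npy",.006);e=np.load("/tmp/e.npy")
p=imaging.camera("wrist");s,M=state()
C=cloud(p);L=(C-Hc[:3,3])@Hc[:3,:3]
q=L[(p["depth"]>0)&(np.hypot(L[...,0],L[...,1])<.012)&(L[...,2]>.035)&(L[...,2]<.048)];print(len(q),np.percentile(q,[2,50,98],axis=0).round(4).tolist() if len(q) else "")
print("eye in hook",(((np.linalg.inv(Hc)@M)@np.r_[e,1])[:3]*1000).round(1))
plan(M,[(hangtool(e,2,.06,(0,0),.006),.015)])
E
```

```text
427 [[-0.0038, -0.0041, 0.0396], [0.0002, -0.0002, 0.0437], [0.0044, 0.0038, 0.0458]]
eye in hook [-45.   -1.4  83.1]
[[0.49,-0.01,0.09,0.01,0.03,0.01],[0.48,-0.02,0.09,0.01,0.02,0.02],[0.49,-0.01,0.09,0.01,0.03,0.01]]
3 rows; end [ 0.4361 -0.0212  0.3244]
```

>>> {"fn": "send_rows", "kwargs": {
  "commands": [
    [[0.49,-0.01,0.09,0.01,0.03,0.01],[0.48,-0.02,0.09,0.01,0.02,0.02],[0.49,-0.01,0.09,0.01,0.03,0.01],[0,0,0,0,0,0],[0,0,0,0,0,0],[0,0,0,0,0,0]]
  ]
}}

```text
time_s: 24.65
eef_pos: [0.4367, -0.0199, 0.3252]
eef_rot: [0.038, 0.933, -0.109, 0.34]
wrist_force: [-0.8, -0.2, -0.9]
opening: 0.26
grasp_force: 59.0
```

```bash
python3 chk.py 2 .06; python3 - <<'E'
from h import *
e=np.load("/tmp/e.npy");s,M=state()
plan(M,[(hangtool(e,2,.045,(0,0),.006),.02)])
E
```

```text
t 24.65 open 0.26 F [-0.8 -0.2 -0.9] grip 59.0
eye in hook [ 0.9  1.9 75.5] want z 75.0 rot err [-0.0023 -0.0009  0.0033]
brass 132 [[-9.9, -2.9, 12.7], [-1.5, 0.7, 43.9], [0.4, 9.0, 72.0]]
[[-0.02,0.05,0.52,-0.02,-0.01,0.03]]
1 rows; end [ 0.4456 -0.0236  0.3129]
```

>>> {"fn": "send_rows", "kwargs": {
  "commands": [
    [[-0.02,0.05,0.5,-0.02,-0.01,0.03],[0,0,0,0,0,0],[0,0,0,0,0,0],[0,0,0,0,0,0]]
  ]
}}

```text
time_s: 25.03
eef_pos: [0.4456, -0.0239, 0.3144]
eef_rot: [0.038, 0.933, -0.111, 0.341]
wrist_force: [-0.6, -1.0, -0.3]
opening: 0.26
grasp_force: 59.0
```

```bash
python3 chk.py 2 .045; python3 chk.py 2 .045
```

```text
t 25.0333 open 0.26 F [-0.6 -1.  -0.3] grip 59.0
eye in hook [ 1.5 -0.5 61.1] want z 60.0 rot err [ 0.0003 -0.002  -0.0003]
brass 383 [[-3.8, -4.3, 40.8], [0.8, -0.1, 43.8], [3.8, 4.0, 45.6]]
t 25.0833 open 0.263 F [ 0.1 -0.2 -1.1] grip 59.0
eye in hook [ 2.  -0.6 61.3] want z 60.0 rot err [ 0.0004 -0.0029 -0.0003]
brass 405 [[-3.3, -4.3, 40.1], [1.0, -0.2, 43.7], [4.1, 3.9, 45.6]]
```

>>> {"fn": "send_rows", "kwargs": {
  "commands": [
    [[-0.06,-0.02,0.1,0,0.02,0],[0,0,0.3,0,0,0],[0,0,0.3,0,0,0],[0,0,0.3,0,0,0],[0,0,0.1,0,0,0],[0,0,0,0,0,0],[0,0,0,0,0,0]]
  ]
}}

```text
time_s: 25.72
eef_pos: [0.4657, -0.0281, 0.2884]
eef_rot: [0.039, 0.932, -0.111, 0.342]
wrist_force: [1.0, -0.3, 0.0]
opening: 0.264
grasp_force: 59.0
```

```bash
python3 chk.py 2 .012
```

```text
t 25.7167 open 0.264 F [ 1.  -0.3  0. ] grip 59.0
eye in hook [ 0.9 -0.  28.1] want z 27.0 rot err [ 0.0005 -0.005  -0.0004]
brass 1174 [[-2.9, -4.1, 16.8], [3.0, -0.0, 42.1], [5.0, 4.1, 45.4]]
```

>>> {"fn": "send_rows", "kwargs": {
  "commands": [
    [[-0.03,0,0.14,0,-0.05,0],[0,0,0.12,0,0,0],[0,0,0,0,0,0],[0,0,0,0,0,0]]
  ]
}}

```text
time_s: 26.1
eef_pos: [0.4701, -0.0291, 0.2818]
eef_rot: [0.038, 0.933, -0.111, 0.34]
wrist_force: [0.3, 0.2, -1.1]
opening: 0.263
grasp_force: 59.0
```

>>> {"fn": "send_rows", "kwargs": {
  "commands": [
    [[0,0,0.03,0,0,0],[0,0,0,0,0,0],[0,0,0,0,0,0]]
  ]
}}

```text
time_s: 26.35
eef_pos: [0.4706, -0.0292, 0.2812]
eef_rot: [0.038, 0.933, -0.111, 0.34]
wrist_force: [0.1, 0.4, -0.5]
opening: 0.257
grasp_force: 59.0
```

```bash
python3 chk.py 2 .002
```

```text
t 26.35 open 0.257 F [ 0.1  0.4 -0.5] grip 59.0
eye in hook [-0.6 -0.1 19.2] want z 17.0 rot err [ 0.0006 -0.0004 -0.0004]
brass 1411 [[-2.8, -4.0, 15.0], [3.1, 0.2, 41.9], [5.1, 4.0, 45.3]]
```

>>> {"fn": "send_rows", "kwargs": {
  "commands": [
    [[0,0,0.03,0,0,0],[0,0,0,0,0,0]]
  ]
}}

```text
time_s: 26.57
eef_pos: [0.4712, -0.0294, 0.2806]
eef_rot: [0.039, 0.933, -0.111, 0.34]
wrist_force: [-0.6, -0.1, 0.4]
opening: 0.265
grasp_force: 59.0
```

>>> {"fn": "send_rows", "kwargs": {
  "commands": [
    [[0,0,0.02,0,0,0],[0,0,0,0,0,0]]
  ]
}}

```text
time_s: 26.73
eef_pos: [0.4716, -0.0295, 0.2801]
eef_rot: [0.039, 0.933, -0.111, 0.34]
wrist_force: [-0.9, 0.3, -0.0]
opening: 0.263
grasp_force: 59.0
```

```bash
python3 chk.py 2 .002;python3 plane.py
```

```text
t 26.7333 open 0.263 F [-0.9  0.3 -0. ] grip 59.0
eye in hook [-0.5 -0.1 17.7] want z 17.0 rot err [ 0.0006 -0.0006 -0.0005]
brass 1460 [[-2.6, -4.1, 14.7], [3.1, -0.1, 41.9], [5.0, 4.0, 45.3]]
handle top plane [ 0.0032 -0.0021  0.0193] 6242 [[-0.0197, -0.0138, 0.0179], [0.0129, 0.0138, 0.0207]]
```

>>> {"fn": "send_rows", "kwargs": {
  "commands": [
    [[0,0,0.02,0,0,0],[0,0,0,0,0,0],[0,0,0,0,0,0]]
  ]
}}

```text
time_s: 27.08
eef_pos: [0.472, -0.0296, 0.2797]
eef_rot: [0.039, 0.933, -0.111, 0.34]
wrist_force: [-0.5, 0.7, 1.0]
opening: 0.263
grasp_force: 59.1
```

>>> {"fn": "send_rows", "kwargs": {
  "commands": [
    [[0,0,0.02,0,0,0],[0,0,0,0,0,0],[0,0,0,0,0,0]]
  ]
}}

```text
time_s: 27.33
eef_pos: [0.4724, -0.0297, 0.2795]
eef_rot: [0.039, 0.933, -0.111, 0.34]
wrist_force: [-5.0, 1.0, 4.9]
opening: 0.262
grasp_force: 59.8
```

```bash
python3 chk.py 2 0;python3 plane.py
```

```text
t 27.3333 open 0.262 F [-5.   1.   4.9] grip 59.8
eye in hook [-0.2 -0.1 16.7] want z 15.0 rot err [ 0.0006 -0.0012 -0.0003]
brass 1521 [[-2.5, -4.0, 12.5], [3.2, -0.0, 41.6], [5.1, 4.0, 45.4]]
handle top plane [-0.0082 -0.0009  0.018 ] 6219 [[-0.0197, -0.0137, 0.0166], [0.0132, 0.0138, 0.0194]]
```

>>> {"fn": "send_rows", "kwargs": {
  "commands": [
    [[0,0,0,0,0,0],[0,0,0,0,0,0],[0,0,0,0,0,0],[0,0,0,0,0,0]]
  ],
  "jaw": 0.45
}}

```text
time_s: 27.77
eef_pos: [0.4723, -0.0297, 0.2791]
eef_rot: [0.038, 0.933, -0.111, 0.34]
wrist_force: [0.5, 0.4, 0.6]
opening: 0.448
grasp_force: 0.0
```

>>> {"fn": "send_rows", "kwargs": {
  "commands": [
    [[0,0,-0.15,0,0,0],[0,0,-0.3,0,0,0],[0,0,-0.6,0,0,0],[0,0,-0.8,0,0,0],[0,0,-0.8,0,0,0],[0,0,0,0,0,0],[0,0,0,0,0,0],[0,0,0,0,0,0]]
  ]
}}

```text
time_s: 28.43
eef_pos: [0.4225, -0.018, 0.3399]
eef_rot: [0.039, 0.933, -0.111, 0.34]
wrist_force: [0.5, -0.5, -0.2]
opening: 0.451
grasp_force: 0.0
```

```bash
python3 plane.py; python3 - <<'E'
from h import *
s,M=state();print(s["time_s"],M[:3,3].round(4))
p=imaging.camera("wrist");w=p["image"]
p2=imaging.camera("side")["image"]
o=np.hstack([w[130:430,180:480],cv2.resize(p2[140:265,270:395],(300,300))]);cv2.imwrite("pics/fin.png",o)
E
```

```text
handle top plane [ 0.0244 -0.0009  0.0207] 2600 [[-0.0198, -0.0139, 0.019], [0.0112, 0.0138, 0.0222]]
28.4833 [ 0.4225 -0.018   0.3394]
```

View pics/fin.png

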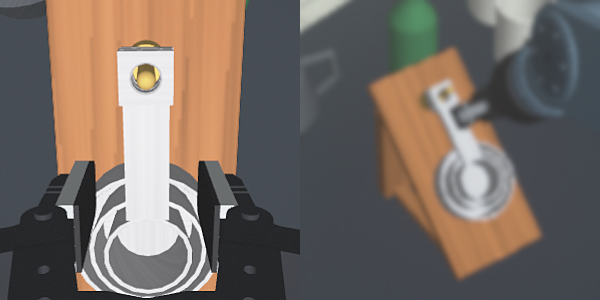

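The final picture shows all three cups nested on the prong, with their handles stacked in line. I'll back the gripper off a little more and hand in.

>>> {"fn": "send_rows", "kwargs": {
  "commands": [
    [[0,0,-0.6,0,0,0],[0,0,-0.6,0,0,0],[0,0,0,0,0,0],[0,0,0,0,0,0]]
  ]
}}

```text
time_s: 28.92
eef_pos: [0.4003, -0.0128, 0.3676]
eef_rot: [0.039, 0.933, -0.111, 0.341]
wrist_force: [0.3, -0.1, 0.2]
opening: 0.448
grasp_force: 0.0
```

```bash
python3 plane.py; python3 -c "
from bench import ctrl;print(ctrl.hand_in())"
```

```text
handle top plane [ 0.027  -0.0029  0.0206] 1944 [[-0.0199, -0.0139, 0.019], [0.0115, 0.0137, 0.0222]]
the job is handed in; nothing more can be done
None
```

The large, medium and small cups hang nested on the brass hook in that order, and I handed the job in at about 29 s; no verdict came back. After release the medium handle settled about 1° and the small one about 1.5° off the slant, so each eye sits 1–2 mm high. While seating the large cup the wrist force briefly reached about 80 N (limit 120 N).

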